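Fit the drive hub on the flat of the spindle shaft and hold it home

TASK

The loose drive hub belongs on the spindle unit. First grip the bare shaft end and turn it until your fingers lie on its flat and the flat faces the open slot in the housing wall; then fit the hub over the shaft with its set-screw towards the slot, so that the screw sits squarely on the flat, and press it down against the spring until it is fully home on the shoulder. Finish while still gripping the hub and holding it pressed home, as a colleague will tighten the screw through the slot; leave the tools and trays beside it where they are.

Things in the scene. Friction and masses are not known exactly. Their poses are not given: they have to be found in the camera images.
- housing: Spindle unit, a fixed grey casting: square foot 116 x 116 x 10 mm, round bearing body, and on it a ring-shaped wall, 82 mm outside, 66 mm inside, rim 68 mm above the bench, open at one place by a slot 26 mm wide. Origin: on the shaft's axis at bench level. z up; the slot lies towards the housing's -x.
- shaft: Upright steel shaft in the spindle unit, 24 mm thick, its end 108 mm above the bench with a 3 mm chamfer. One flat runs along all its bare length; the flat looks to the shaft's -x. z up. Origin: on the axis, level with the shoulder (a 32 mm wide step 50 mm above the bench) on which the hub rests when home. Turns without end in a bearing with 0.08 N m drag; stays where left.
- shaft_flat (a point): Middle of the shaft's flat at 95 mm above the bench, a good height to grip the bare shaft; axes as the shaft's. The flat is 18 mm wide and 8 mm from the axis. Fingers closed square on it feel 20 mm from flat to round back, about 20.6 mm when 0.2 rad out, 21.4 mm when 0.35 rad out, 24 mm elsewhere. At the start the flat is 0.6 to 1.9 rad from the slot, counter-clockwise from above.
- thrust_ring (a joint): Sprung ring round the shoulder, 34 to 48 mm wide; the hub pushes it down. 0: its top is 8 mm above the shoulder; 0.008 m: level with the shoulder. It yields at 6 N and takes 12 N to push level.
- hub: Loose drive hub, a bare metal sleeve 56 mm high, about 0.25 kg, standing upright on the bench. Straight 25.6 mm bore. Lowest 16 mm round, 50 mm wide; above that two parallel spanner flats 42 mm apart, their normals along the hub's y. Origin: on the bore's axis at the underside; z up; its set-screw looks to -x.
- hub_grip (a point): Point on the hub's axis between the spanner flats, 44 mm above its underside and 12 mm below its top: the height to grip, so that the fingers stay above the housing's rim. Axes as the hub's. Fully home, this point is 94 mm above the bench and the shaft's end shows 2 mm above the hub.
- hub_screw (a point): Outer end of the hub's set-screw, on the round foot of the hub, 25 mm from its axis, 9 mm above its underside; axes as the hub's. The screw's 6 mm wide point already stands 3.8 mm into the bore, so the hub passes down the shaft only with the screw over the flat (about 0.2 rad of play either way).
- hex_driver: Hex driver lying on the bench, 155 mm long, 23 mm thick handle; origin under its middle. To be left alone.
- specimen_holder: Spare round specimen holder, 120 mm wide, 33 mm high; origin under its middle. To be left alone.
- specimen_tray: Shallow aluminium tray, 90 x 170 x 18 mm; origin under its middle. To be left alone.
Mind the look-alikes: they are no part of the job. There is more than one size of the hub; the one meant has the size given above.

How it is judged:
On the way, in this order (a step that is already met when the one before it is completed fails the run):
1. the fingers grip the shaft while its flat faces the slot, within 13 degrees (contact force between the fingers and shaft above 1 N and x of shaft_flat in the frame of housing below -0.005 m and y of shaft_flat in the frame of housing between -0.0018 and 0.0018 m), for 0.2 s.
2. the hub is on the shaft with its screw over the flat, at least 20 mm down (horizontal distance between hub_grip and housing below 0.004 m and z of hub_grip in the frame of housing below 0.132 m and x of hub_screw in the frame of shaft below -0.02 m), for 0.1 s.
At the end, for the whole second after the job is handed in: Hub on the shaft, upright (0.05 rad), centred (3 mm), pressed against the spring to within 2 mm of the shoulder; set-screw square on the flat within 14 degrees and facing the slot within 11 degrees; the fingers still grip the hub with over 3 N (z of hub_grip in the frame of housing below 0.096 m and horizontal distance between hub_grip and housing below 0.003 m and angle between hub_grip's own z axis and vertical below 0.05 rad and x of hub_screw in the frame of shaft below -0.02 m and y of hub_screw in the frame of shaft between -0.006 and 0.006 m and x of hub_screw in the frame of housing below -0.02 m and y of hub_screw in the frame of housing between -0.005 and 0.005 m and contact force between the fingers and hub above 3 N); the arm keeps its last pose, push and grip.
It fails at once if the hex driver, the specimen holder or the specimen tray is moved by more than 30 mm (distance of any of hex_driver, specimen_holder, specimen_tray from where it was at the start of the episode above 0.03 m).
It fails at once if the hub is tipped over (angle between hub_grip's own z axis and vertical above 0.6 rad).
It also fails if it takes over 54 s, if anything falls off the work surface, if the arm or the gripper's body presses on something with over 40 N, if the wrist force passes 120 N, or if a joint passes its speed limit or range.

ROBOT

A 7-joint arm with a two-finger parallel gripper is mounted at the origin on a cart in front of the work surface, level with it; the furniture and walls round the work are solid. World frame = base frame: x ahead of the robot, y to its left, z up, the work surface at z = 0. Lengths are in m, angles in rad, forces in N, time in s.
With the tool pointing down it reaches from about 0.35 to 0.9 m from the base axis. Payload 8.1 kg.
Tool frame: the origin (TCP) lies between the finger pads; the fingertips stand 22 mm ahead of it and the grasp point (between the pads) lies 3 mm ahead of it (bot.tip_reach is the y of the fingertips in the tool frame, in m); y points along the fingers, z is the direction in which the jaws open and shut, and the axes are right-handed (so a half turn about y gives the same grasp; the last joint's range is limited). The gripper opens to 92 mm and grips with 3 to 60 N. Pads are 19 mm wide; open, the fingers measure 130 mm over their backs; the gripper's body (75 mm by 190 mm) begins 47 mm behind the grasp point.
Start: joints at [-1.413, 0.434, 0.025, 1.573, -0.012, 1.134, -0.075], TCP at [0.161, 0.604, 0.249] pointing down, gripper open.
Joint ranges: [-2.62, 2.62], [-0.44, 2.09], [-1.27, 1.32], [0.08, 2.57], [-1.32, 4.46], [0.12, 2], [-2.74, 2.74]. Speed limits (rad/s): [2.22, 2.22, 3.01, 3.01, 3.14, 3.14, 3.14].

INTERFACE

Orientations are given as a 3x3 rotation matrix whose columns are the frame's x, y, z axes.
In Python, from rig import bot, camera, masks_of, tip_of gives the robot as it stands.
- The arm moves only by the shell command python3 -m crank 'ROWS' [OPENING] [FORCE]. ROWS is JSON, a list of rows, each an object with "delta_pos": the shift along the tool's x, y, z in m, a list of three; "yaw": the turn about the tool's y in rad. In form: [{"delta_pos": [x, y, z], "yaw": yaw}, ...]. A call has 1 to 10 rows; each row is the pose to reach, as a shift and turn from the pose measured when the call began, along the tool's axes at that moment; what a row does not reach only later rows make up. A row lasts 1/12 s, in which the tool goes at most 41.7 mm and 7.16 degrees, less where a joint would pass 70% of its speed; a pose out of reach is approached as far as the arm can. A call with a gripper value outside its range is refused whole. OPENING is the gripper command: -1 is shut, 1 is fully open, values between are in proportion, set as the call begins (- or left out, the last holds). The fingers move at their own pace and stop on an object; FORCE is the grip in N (left out, the last holds). Time passes only in rows, so rows that repeat a pose let the fingers close. It gives the time, the measured TCP pose, the force and the opening at its end, in the units of the state.
- bot.get_state(): the state, without advancing time (a new reading comes with each control period).
- camera(name): name is "scene" or "top" or "wrist"; returns a dict with "image" (480x640x3 uint8, blue, green, red), "depth" (480x640 float32, m along the optical axis (not along the pixel's ray), 0 where there is no reading), "fx", "fy", "cx", "cy" (pixels), "pose" (4x4, takes a point from camera to world coordinates). Camera axes: x right, y down, z forward; pixel columns grow to the right and rows downward; lengths in m; the calibration is good to about 2 mm. A picture is of the moment at which its call begins.
- bot.hand_in(): hands the job in, once; it reports no verdict.
Trained networks look in a picture, given as the dict that the camera call returned (one of the last four; its "shot" number tells which), for a name from the list of things; names that differ only in an ending like _2 or _b are one class to them, and where a whole thing is asked for, a point or a joint stands for the part that bears it (a point fixed in the world has none). Each returns a list of dicts, best first, with "conf" (0 to 1); they miss things now and then, are a little off and sometimes report something else, mostly with a low value. They report only what shows in the picture. A call takes as long as a camera call. They do not tell look-alikes from the thing itself.
- masks_of(target, picture): "mask" (480x640 bool, what is visible of it) and "box" ([left, top, right, bottom] in pixels, round what is visible of it).
- tip_of(target, picture): "at" ([column, row] in pixels: a listed point, or the origin of a listed thing).
The state is a dict: "time": time; "joints": joint angles; "qd": joint speeds; "joint_torque": joint torques, N m; "position": TCP position; "eef_rot": TCP orientation; "ft_force": force on the tool from outside, world axes, zero at the start; "ft_torque": the same for the moment, N m; "grip_width": finger opening in m.
Only numpy, scipy, OpenCV 4.12 (cv2) and the standard library are available. Lean on these libraries where they do the work, as an engineer would, in place of code of your own. Each camera call takes 0.05 s, during which the arm holds its last target.

## Working session

There is one attempt and no reset: what is moved stays moved. The work goes in short steps, Python scripts to look and compute and a shell command to move; the robot and the scene stay as the last step left them, time stands still between calls to the robot, and variables do not carry over. Pictures are saved under pics/ and viewed, and the job is handed in when it is done.

```bash
ls; mkdir -p pics; python3 - <<'E'
from rig import bot,camera,masks_of,tip_of
import cv2,json
s=bot.get_state()
print({k:(v if not hasattr(v,'tolist') else v.tolist()) for k,v in s.items()}, bot.tip_reach)
for n in ['scene','top','wrist']:
    p=camera(n); cv2.imwrite(f'pics/{n}0.png',p['image']); print(n,p['fx'],p['cx'],p['cy'],p['pose'].round(3).tolist())
    for t in ['housing','shaft','shaft_flat','hub','hub_grip','hub_screw']:
        r=tip_of(t,p); print(t,[(x['conf'],[round(float(a)) for a in x['at']]) for x in r])
E
```

```text
pics
{'time': 0.0, 'joints': [-1.4126288350216705, 0.435232408031387, 0.024976915317015607, 1.5741564281940066, -0.011603308796386236, 1.1340237104048672, -0.07508245307120562], 'qd': [0.0020314537831267318, -0.0002565756797526241, -0.0007802059340637767, -0.0007767756853447078, -0.00013578130508639315, -0.001332841988951841, 0.0010472319866754699], 'joint_torque': [0.000167068833434314, -66.78406476974487, 0.9855297580361366, -31.446232795715332, -0.06036474136635661, 0.042800515657290816, 0.00018427528175379848], 'position': [0.16106216766770604, 0.6033539094052922, 0.24791621153036458], 'eef_rot': [[0.9661774877815837, -0.00028551930067717454, 0.25787784042603634], [-0.2578779550286553, -0.001650300786515062, 0.9661760899637045], [0.00014971408134245503, -0.9999985974920379, -0.0016681126013789887]], 'ft_force': [0.46753135560282627, -0.04751795859666949, -0.2866449872661962], 'ft_torque': [0.020672929478696672, 0.015270695269922578, -0.023186293635304826], 'grip_width': 0.0914479133279622} 0.022
scene 484.01527743539543 317.2541017046813 250.94121636955688 [[0.91, -0.182, 0.372, 
[... 460 characters left out ...]
5183308 [[0.009, -0.984, 0.177, 0.361], [-1.0, -0.013, -0.021, 0.014], [0.023, -0.176, -0.984, 1.039], [0.0, 0.0, 0.0, 1.0]]
housing [(0.82, [260, 239])]
shaft [(0.67, [258, 233])]
shaft_flat [(0.54, [262, 228])]
hub [(0.63, [388, 264]), (0.62, [333, 274]), (0.57, [402, 227])]
hub_grip [(0.73, [390, 262]), (0.63, [331, 276]), (0.56, [409, 222]), (0.56, [262, 230])]
hub_screw [(0.79, [406, 219]), (0.59, [392, 278]), (0.57, [324, 294]), (0.51, [256, 232])]
wrist 335.3416332381324 320.5327059251437 246.73821311719868 [[0.258, 0.929, 0.265, 0.089], [0.966, -0.248, -0.071, 0.623], [-0.0, 0.274, -0.962, 0.384], [0.0, 0.0, 0.0, 1.0]]
housing []
shaft []
shaft_flat []
hub []
hub_grip []
hub_screw []
```

View pics/scene0.png

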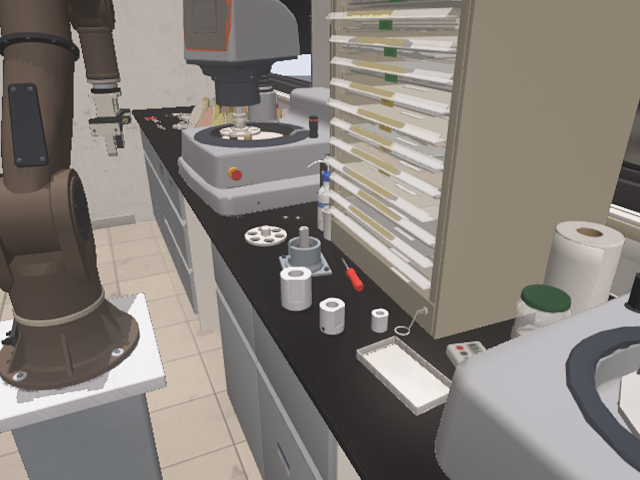

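View pics/top0.png

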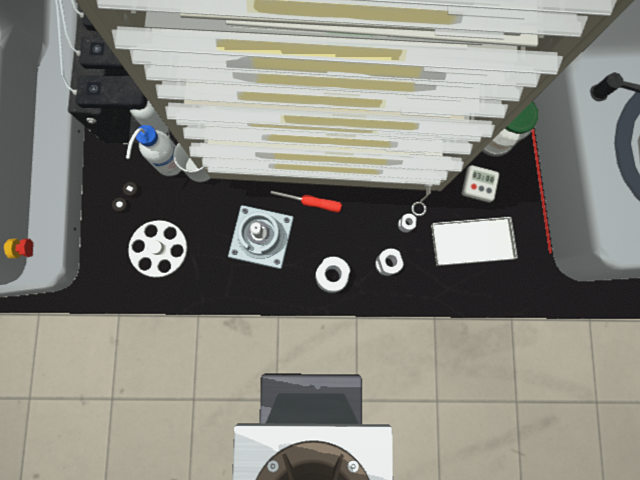

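Candidates for the hub in the top view are a large sleeve at (333,274), a medium one at (390,262) and a small one at (407,222). I'll measure their sizes next, along with the housing slot and the flat.

```bash
cat > h.py <<'E'
from rig import bot,camera,masks_of,tip_of
import cv2,numpy as np
def cloud(p):
    d=p['depth'];v,u=np.mgrid[:480,:640]
    P=np.stack([(u-p['cx'])/p['fx']*d,(v-p['cy'])/p['fy']*d,d],-1)
    W=P@p['pose'][:3,:3].T+p['pose'][:3,3]; W[d==0]=np.nan
    return W
def proj(p,X):
    c=(np.asarray(X)-p['pose'][:3,3])@p['pose'][:3,:3]
    return np.stack([c[...,0]/c[...,2]*p['fx']+p['cx'],c[...,1]/c[...,2]*p['fy']+p['cy']],-1)
def save(n,p,c,r,k):
    u,v=c;im=p['image'][max(0,v-r):v+r,max(0,u-r):u+r];cv2.imwrite(n,cv2.resize(im,None,fx=k,fy=k,interpolation=cv2.INTER_CUBIC))
E
python3 - <<'E'
from h import *
p=camera('top');W=cloud(p)
for nm,(u,v) in dict(big=(333,274),med=(390,262),small=(407,222),house=(260,238)).items():
    r=40 if nm=='house' else 24
    w=W[v-r:v+r,u-r:u+r].reshape(-1,3); w=w[np.isfinite(w[:,0])]
    w=w[w[:,2]>0.006]; z=np.percentile(w[:,2],98); t=w[w[:,2]>z-.006]
    print(nm,'top z',z.round(4),'n',len(t),'min',t.min(0).round(4),'max',t.max(0).round(4),'ctr',((t.min(0)+t.max(0))/2).round(4))
save('pics/top_h.png',p,(260,238),40,8); save('pics/top_m.png',p,(360,262),60,6)
q=camera('scene'); save('pics/sc_h.png',q,(304,252),40,8); save('pics/sc_m.png',q,(335,310),60,6)
E
```

```text
big top z 0.0787 n 566 min [ 0.4199 -0.0637  0.0727] max [ 4.855e-01 -2.000e-04  8.080e-02] ctr [ 0.4527 -0.0319  0.0768]
med top z 0.0594 n 296 min [ 0.4585 -0.1754  0.0535] max [ 0.5059 -0.1278  0.0604] ctr [ 0.4822 -0.1516  0.0569]
small top z 0.0406 n 123 min [ 0.5517 -0.2084  0.0347] max [ 0.5837 -0.1798  0.0413] ctr [ 0.5677 -0.1941  0.038 ]
house top z 0.1081 n 107 min [0.526  0.1116 0.1025] max [0.5487 0.1299 0.1122] ctr [0.5373 0.1207 0.1073]
```

View pics/top_h.png

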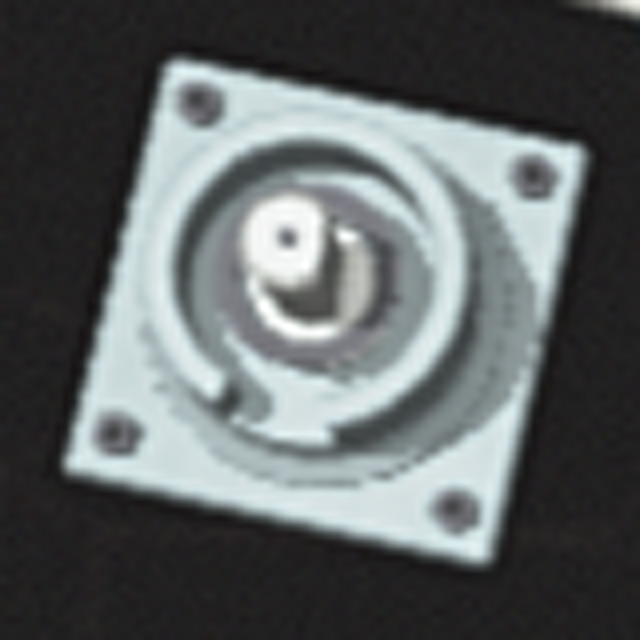

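View pics/top_m.png

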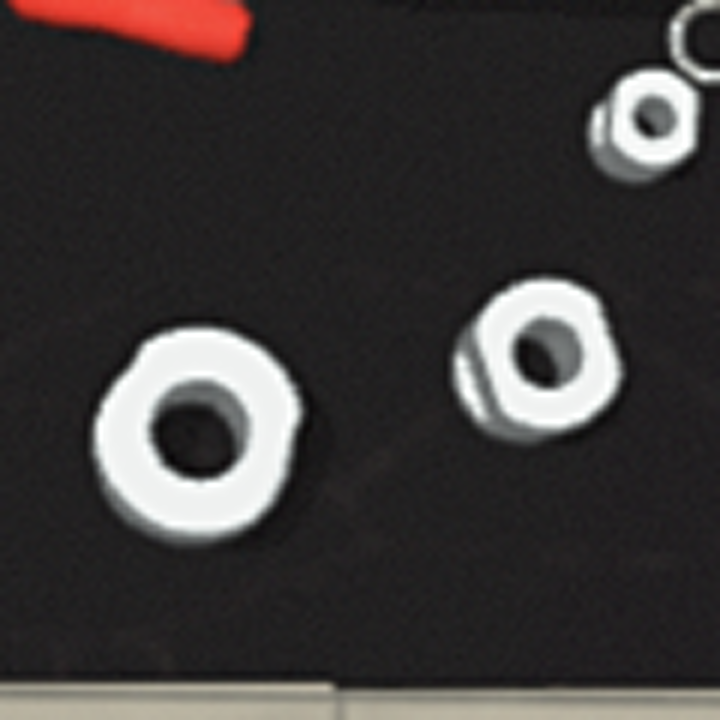

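View pics/sc_h.png

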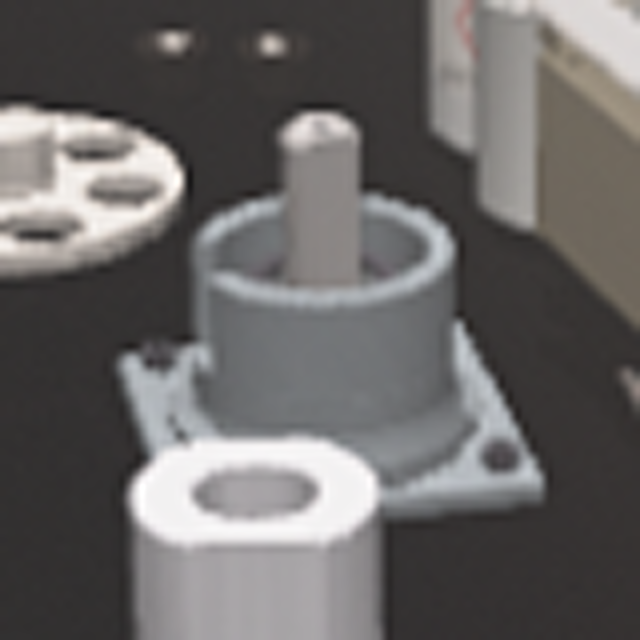

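View pics/sc_m.png

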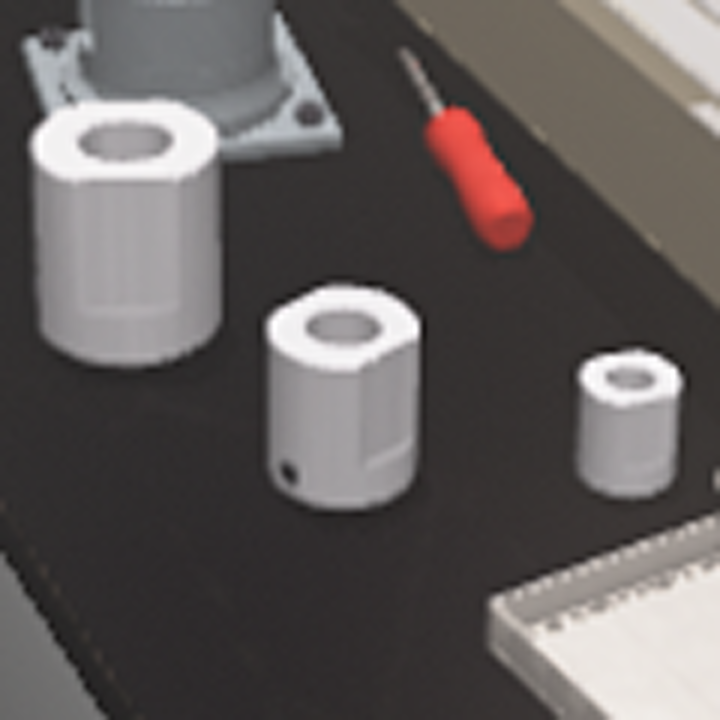

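The medium sleeve at (390,262) top / (332,316) scene fits: 50 mm wide and about 57 mm high, with its set-screw at scene (323,328). The big one is about 77 mm high and 66 mm wide, the small one about 39 mm high and 30 mm wide. The slot opens towards the robot, at about world -x with some +y. Next I'll fit poses numerically.

```bash
python3 - <<'E'
from h import *
p=camera('top');W=cloud(p); q=camera('scene'); V=cloud(q)
def circ(t):
    from scipy.optimize import least_squares
    return least_squares(lambda a:np.hypot(t[:,0]-a[0],t[:,1]-a[1])-a[2],[*t[:,:2].mean(0),.03],loss='soft_l1',f_scale=.001).x
for nm,c,C in (('top',p,W),('scene',q,V)):
    w=C.reshape(-1,3); w=w[np.isfinite(w[:,0])]
    n=w[np.hypot(w[:,0]-.53,w[:,1]-.12)<.09]
    f=n[(n[:,2]>.005)&(n[:,2]<.016)]
    print(nm,'foot rect',cv2.minAreaRect((f[:,:2]*1000).astype(np.float32)))
    r=n[(n[:,2]>.063)&(n[:,2]<.073)]; r=r[np.hypot(r[:,0]-.53,r[:,1]-.12)>.025]
    print(' rim z',np.median(r[:,2]),len(r),'circ',circ(r), 'bbox',r.min(0),r.max(0))
    c0=circ(r)[:2]; a=np.sort(np.degrees(np.arctan2(r[:,1]-c0[1],r[:,0]-c0[0]))%360); g=np.diff(a); i=np.argsort(g)[-3:]; print(' gaps',[(a[j].round(1),a[j+1].round(1)) for j in i])
    s=n[(n[:,2]>.075)&(n[:,2]<.104)]
    print(' shaft side n',len(s), circ(s) if len(s)>10 else '')
    s=n[(n[:,2]>.1)]; print(' shaft top',s.mean(0),s.min(0),s.max(0))
    h=w[np.hypot(w[:,0]-.48,w[:,1]+.152)<.035]; t=h[h[:,2]>.05]
    print(' hub top rect',cv2.minAreaRect((t[:,:2]*1000).astype(np.float32)), t.mean(0))
    for t in ['shaft_flat','hub_grip','hub_screw','housing']:
        for x in tip_of(t,c):
            print('  ',t,round(x['conf'],2),np.round(x['at'],1), C[int(x['at'][1]+.5),int(x['at'][0]+.5)].round(4))
# cabinet front
w=W.reshape(-1,3)
for z0 in (.02,.1,.2,.3,.4):
    k=(abs(V[...,2]-z0)<.02)&(V[...,1]>-.2)&(V[...,1]<.2)&(V[...,0]>.58)&(V[...,0]<.9); print(z0,k.sum(),V[k][:,0].min() if k.any() else '')
E
```

```text
top foot rect ((534.1766967773438, 121.5147705078125), (166.95932006835938, 162.00210571289062), 47.332427978515625)
 rim z 0.06811669977060891 426 circ [0.53696563 0.11896816 0.03704237] bbox [0.49669002 0.07923898 0.06311839] [0.576798   0.16064312 0.07230615]
 gaps [(np.float64(0.2), np.float64(2.8)), (np.float64(271.0), np.float64(274.1)), (np.float64(147.7), np.float64(189.0))]
 shaft side n 38 [0.53658985 0.12034502 0.01098892]
 shaft top [0.53658101 0.11980608 0.1080791 ] [0.52535372 0.11059869 0.10071743] [0.54901284 0.12968182 0.11272543]
 hub top rect ((482.3315734863281, -151.37167358398438), (49.30385971069336, 41.97707748413086), 17.786712646484375) [ 0.48212221 -0.15113488  0.05630536]
   shaft_flat 0.66 [260.1 229.9] [0.5355 0.1117 0.0894]
   hub_grip 0.79 [408.1 220.8] [ 0.575  -0.1997  0.006 ]
   hub_grip 0.75 [389.8 261.7] [ 0.4859 -0.1602 -0.001 ]
   hub_grip 0.57 [333.7 271.8] [ 0.4627 -0.0396  0.001 ]
   hub_screw 0.93 [325.1 290.2] [ 0.4227 -0.0198  0.0263]
   hub_screw 0.74 [403.4 218.2] [ 0.5739 -0.1819  0.042 ]
   hub_screw 0.67 [392.5 277.8] [ 0.4512 -0.1656
[... 739 characters left out ...]
45852661133, 42.26845169067383), 21.1053409576416) [ 0.48126416 -0.15761596  0.05515959]
   shaft_flat 0.55 [307.  231.6] [0.5421 0.1068 0.0989]
   hub_grip 0.75 [306.  247.3] [0.5407 0.1114 0.0569]
   hub_grip 0.6 [297.4 278.6] [ 0.4464 -0.0607  0.0736]
   hub_grip 0.59 [328.1 307.6] [ 0.4673 -0.1681  0.0577]
   hub_grip 0.56 [378.5 316.8] [ 0.56   -0.2077  0.0349]
   hub_screw 0.89 [387.5 324.8] [ 5.908e-01 -1.956e-01 -2.000e-04]
   hub_screw 0.77 [279.8 302.2] [ 4.215e-01 -1.740e-02 -3.000e-04]
   hub_screw 0.58 [322.5 330. ] [ 0.4601 -0.1604  0.0035]
0.02 3024 0.5801220006350556
0.1 1531 0.6326839610748458
0.2 1326 0.635718218439806
0.3 2137 0.6315737881400509
0.4 1365 0.6235941116159827
```

```bash
python3 -m crank '[{"delta_pos":[0.04,0,-0.03],"yaw":0},{"delta_pos":[0.08,0,-0.06],"yaw":0},{"delta_pos":[0.11,0,-0.085],"yaw":0},{"delta_pos":[0.14,0,-0.11],"yaw":0},{"delta_pos":[0.17,0,-0.13],"yaw":0},{"delta_pos":[0.2,0,-0.155],"yaw":0},{"delta_pos":[0.23,0,-0.175],"yaw":0},{"delta_pos":[0.26,0,-0.2],"yaw":0},{"delta_pos":[0.29,0,-0.22],"yaw":0},{"delta_pos":[0.32,0,-0.245],"yaw":0}]' 1 20
python3 - <<'E'
from h import *
q=camera('scene');cv2.imwrite('pics/s1.png',q['image']);save('pics/s1c.png',q,(200,150),140,2)
E
```

```text
time: 2.48
position: [0.4082, 0.2836, 0.2491]
eef_rot: [[0.966, 0.001, 0.258], [-0.258, 0.001, 0.966], [0.0, -1.0, 0.001]]
ft_force: [1.2, 0.7, 0.4]
grip_width: 0.0914
```

View pics/s1.png

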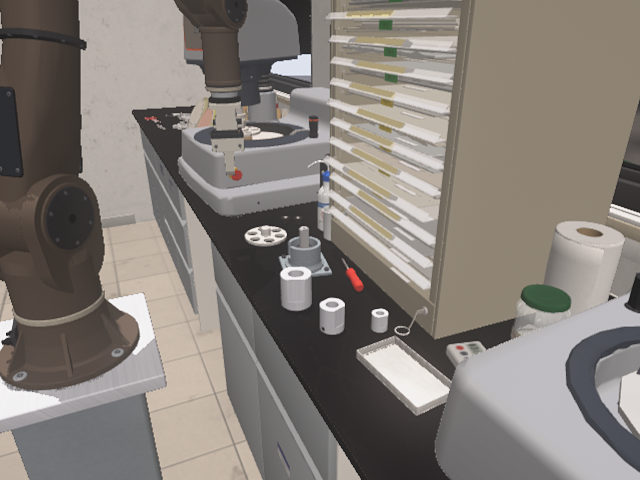

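```bash
python3 -m crank '[{"delta_pos":[0.04,0,-0.03],"yaw":0},{"delta_pos":[0.08,0,-0.06],"yaw":0},{"delta_pos":[0.11,0,-0.085],"yaw":0},{"delta_pos":[0.14,0,-0.11],"yaw":0},{"delta_pos":[0.16,0,-0.122],"yaw":0},{"delta_pos":[0.167,0,-0.126],"yaw":0},{"delta_pos":[0.167,0,-0.126],"yaw":0},{"delta_pos":[0.167,0,-0.126],"yaw":0}]'
python3 - <<'E'
from h import *
q=camera('wrist');cv2.imwrite('pics/w1.png',q['image']);np.save('w1.npy',cloud(q));print(q['pose'])
q2=camera('scene');cv2.imwrite('pics/s2.png',q2['image'][:400,100:500])
E
```

```text
time: 3.2
position: [0.5405, 0.1096, 0.2499]
eef_rot: [[0.963, 0.003, 0.268], [-0.268, -0.003, 0.963], [0.003, -1.0, -0.002]]
ft_force: [-1.7, 0.4, -0.1]
grip_width: 0.0917
[[ 0.26781612  0.92576698  0.26688955  0.46811012]
 [ 0.96346719 -0.25666017 -0.07652802  0.12949777]
 [-0.0023472   0.27763476 -0.96068383  0.38461667]
 [ 0.          0.          0.          1.        ]]
```

View pics/w1.png

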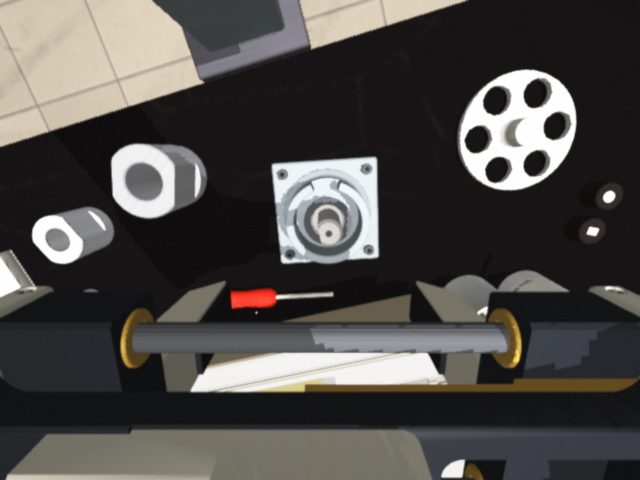

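View pics/s2.png

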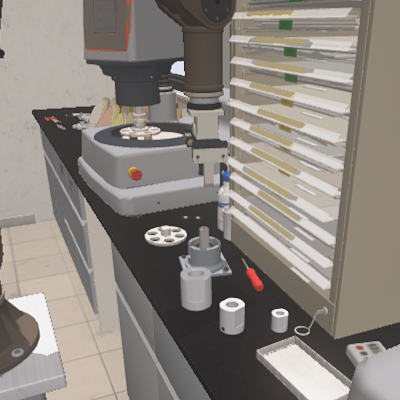

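```bash
python3 - <<'E'
from h import *
p=camera('top');W=cloud(p).reshape(-1,3); V=cloud(camera('scene')).reshape(-1,3)
w=np.load('w1.npy')
for nm,A in(('top',W),('scene',V)):
    for z0 in np.arange(.1,.5,.05):
        o=[]
        for y0 in (-.05,0,.05,.1,.15,.2,.25):
            k=(abs(A[:,2]-z0)<.025)&(abs(A[:,1]-y0)<.025)&(A[:,0]>.58)&(A[:,0]<.9)
            o.append((int(k.sum()),np.percentile(A[k,0],3).round(3)) if k.sum()>5 else (0,0))
        print(nm,z0.round(2),o)
q=camera('wrist');C=np.load('w1.npy');im=q['image']
save('pics/w1h.png',q,(327,215),60,10)
n=C.reshape(-1,3);n=n[np.isfinite(n[:,0])&(np.hypot(n[:,0]-.537,n[:,1]-.118)<.1)]
f=n[(n[:,2]>.004)&(n[:,2]<.016)]; print('foot',cv2.minAreaRect((f[:,:2]*1000).astype(np.float32)))
r=n[(n[:,2]>.063)&(n[:,2]<.073)];r=r[np.hypot(r[:,0]-.537,r[:,1]-.118)>.025]; print('rim',np.median(r[:,2]),r.min(0),r.max(0))
s=n[(n[:,2]>.104)&(n[:,2]<.115)]; print('shaft',len(s),np.median(s,0),s.min(0),s.max(0))
E
```

```text
top 0.1 [(129, np.float64(0.639)), (129, np.float64(0.641)), (127, np.float64(0.644)), (0, 0), (0, 0), (0, 0), (0, 0)]
top 0.15 [(255, np.float64(0.635)), (251, np.float64(0.638)), (253, np.float64(0.64)), (103, np.float64(0.642)), (0, 0), (0, 0), (0, 0)]
top 0.2 [(0, 0), (0, 0), (0, 0), (0, 0), (0, 0), (0, 0), (0, 0)]
top 0.25 [(509, np.float64(0.624)), (515, np.float64(0.626)), (508, np.float64(0.628)), (162, np.float64(0.629)), (0, 0), (0, 0), (0, 0)]
top 0.3 [(413, np.float64(0.638)), (417, np.float64(0.64)), (411, np.float64(0.642)), (111, np.float64(0.643)), (0, 0), (0, 0), (0, 0)]
top 0.35 [(271, np.float64(0.641)), (280, np.float64(0.643)), (284, np.float64(0.645)), (83, np.float64(0.647)), (0, 0), (0, 0), (0, 0)]
top 0.4 [(604, np.float64(0.631)), (594, np.float64(0.633)), (607, np.float64(0.635)), (124, np.float64(0.636)), (0, 0), (0, 0), (0, 0)]
top 0.45 [(680, np.float64(0.64)), (686, np.float64(0.642)), (688, np.float64(0.644)), (165, np.float64(0.645)), (0, 0), (34, np.float64(0.652)), (344, np.float64(0.666))]
scene 0.1 [(189, np.float64(0.64)), (181, np.float64(0.642)
[... 1095 characters left out ...]
cene 0.4 [(486, np.float64(0.632)), (339, np.float64(0.634)), (301, np.float64(0.635)), (281, np.float64(0.637)), (220, np.float64(0.639)), (227, np.float64(0.642)), (434, np.float64(0.667))]
scene 0.45 [(326, np.float64(0.64)), (254, np.float64(0.642)), (226, np.float64(0.644)), (196, np.float64(0.646)), (165, np.float64(0.649)), (217, np.float64(0.651)), (418, np.float64(0.667))]
foot ((556.1204223632812, 112.59767150878906), (116.11750030517578, 158.85133361816406), 78.2032241821289)
rim 0.06670149555686636 [0.49484847 0.07622675 0.06321645] [0.57612339 0.15781935 0.06894604]
shaft 507 [0.53464775 0.11804264 0.10662362] [0.52367729 0.10909284 0.10408446] [0.54663696 0.12852605 0.10904443]
```

View pics/w1h.png

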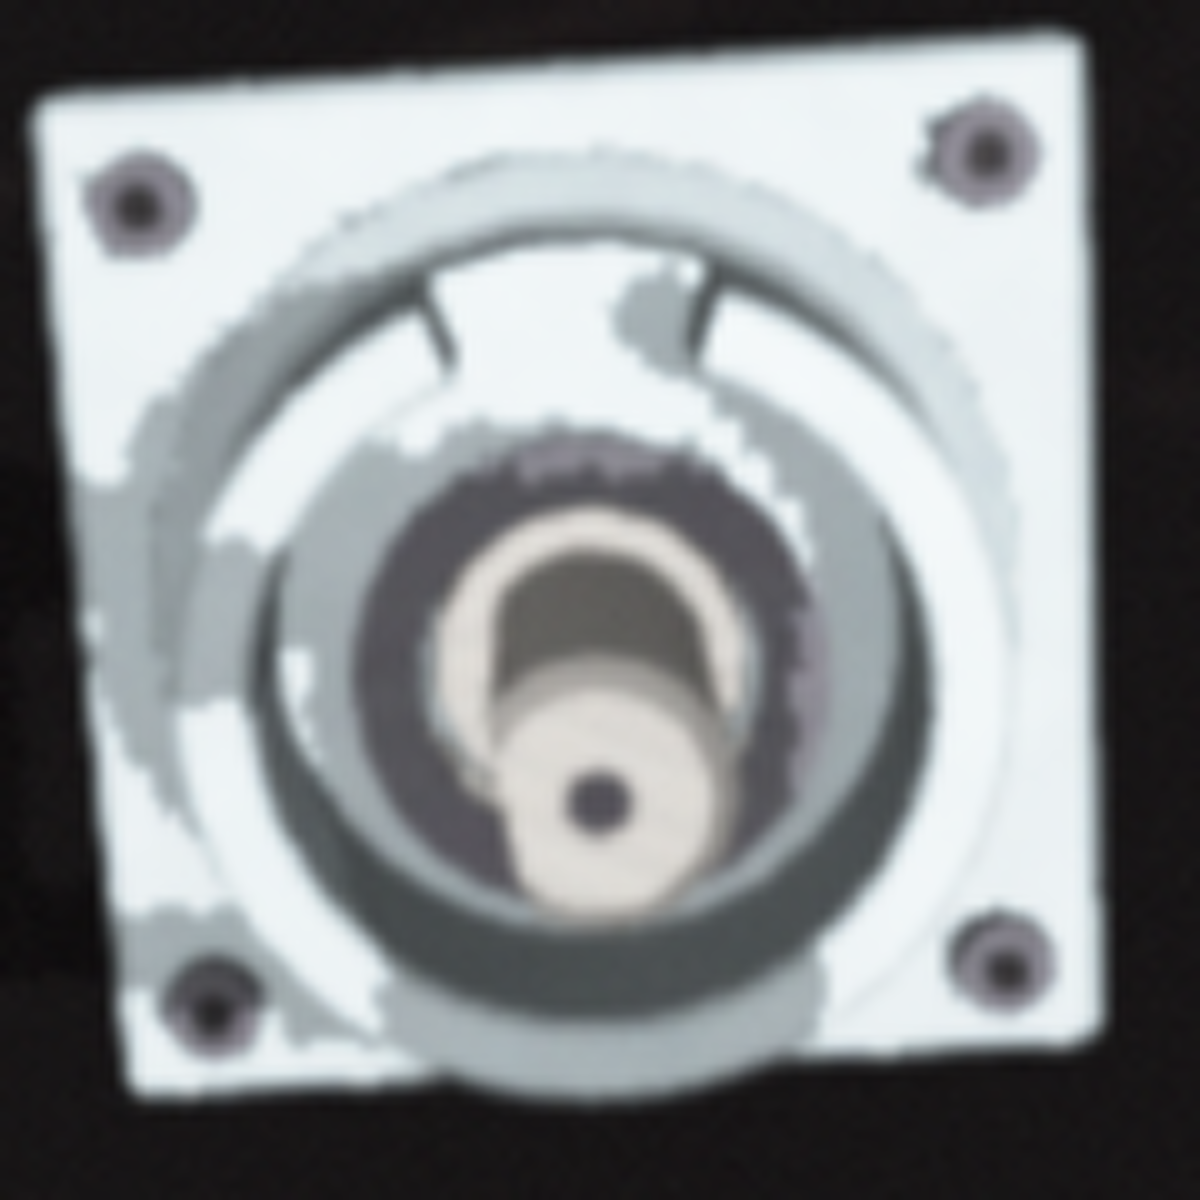

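Wrist view: the housing slot is at crop-top (575,300). The shaft's straight edge (the flat) is on the left of its end face, crop x≈505. So the flat faces about world 260°, roughly 90° from the slot. Now I'll check the gripper body's clearance to the cabinet when turned.

```bash
python3 - <<'E'
from h import *
s=bot.get_state();R=np.array(s['eef_rot']);T=np.array(s['position']);print(s['time'],T)
for n in('top','scene','wrist'):
    W=cloud(camera(n)).reshape(-1,3);W=W[np.isfinite(W[:,0])]
    L=(W-T)@R
    k=(abs(L[:,0])<.07)&(abs(L[:,2])<.13)&(L[:,1]<.025)&(L[:,1]>-.3)
    L=L[k]
    for a in np.arange(-.3,.03,.02):
        m=L[(L[:,1]>=a)&(L[:,1]<a+.02)]
        if len(m)>3: print(n,round(a,2),len(m),'x',np.percentile(m[:,0],[2,98]).round(3),'z',np.percentile(m[:,2],[2,98]).round(3))
# flat edge: unproject wrist crop edge points at z=.106
q=camera('wrist')
def un(c,z):
    u,v=327-60+c[0]/10,215-60+c[1]/10
    d=np.array([(u-q['cx'])/q['fx'],(v-q['cy'])/q['fy'],1.])@q['pose'][:3,:3].T;o=q['pose'][:3,3]
    return o+d*(z-o[2])/d[2]
a,b=un((497,730),.107),un((520,890),.107);d=b-a;print('edge dir',np.degrees(np.arctan2(d[1],d[0])))
print('centre hole',un((600,803),.108)); 
a,b=un((430,285),.068),un((708,275),.068);print('slot edges out',a,b,np.linalg.norm(a-b))
a,b=un((452,360),.068),un((695,360),.068);print('slot edges in',a,b,np.linalg.norm(a-b))
E
```

```text
3.45 [0.53983141 0.11131097 0.25011883]
top -0.18 6 x [0.014 0.023] z [-0.038 -0.034]
top -0.16 308 x [-0.015  0.036] z [-0.048 -0.03 ]
top -0.14 68 x [-0.021  0.029] z [-0.048 -0.048]
top -0.12 60 x [-0.021  0.021] z [-0.048 -0.047]
top -0.1 1368 x [-0.035  0.034] z [-0.092 -0.048]
top -0.08 173 x [-0.036  0.036] z [-0.093 -0.047]
top -0.06 24 x [-0.036 -0.035] z [-0.085 -0.052]
scene -0.3 444 x [-0.039  0.04 ] z [-0.045 -0.007]
scene -0.28 430 x [-0.038  0.038] z [-0.043 -0.01 ]
scene -0.26 409 x [-0.038  0.04 ] z [-0.044 -0.009]
scene -0.24 399 x [-0.038  0.04 ] z [-0.044 -0.005]
scene -0.22 395 x [-0.038  0.039] z [-0.044 -0.007]
scene -0.2 393 x [-0.039  0.039] z [-0.044 -0.008]
scene -0.18 308 x [-0.039  0.038] z [-0.045 -0.008]
scene -0.16 414 x [-0.035  0.037] z [-0.053 -0.   ]
scene -0.14 245 x [-0.035  0.031] z [-0.054 -0.011]
scene -0.12 240 x [-0.024  0.022] z [-0.055  0.006]
scene -0.1 481 x [-0.034  0.034] z [-0.098  0.077]
scene -0.08 403 x [-0.035  0.036] z [-0.096  0.078]
scene -0.06 289 x [-0.035  0.036] z [-0.09   0.063]
scene -0.04 84 x [-0.009  0.011] z [-0.069 -0.048]
scene -0.02 102 x [-0.009  0.011] z [-0.068  0.049]
scene 0.0 121 x [-0.009  0.011] z [-0.065  0.05 ]
scene 0.02 5 x [0.    0.012] z [-0.049  0.047]
wrist -0.1 42648 x [-0.027 -0.018] z [-0.059  0.056]
wrist -0.08 39357 x [-0.037  0.008] z [-0.074  0.072]
wrist -0.06 18076 x [-0.037  0.019] z [-0.081  0.079]
wrist -0.04 1850 x [-0.009  0.01 ] z [-0.05   0.048]
wrist -0.02 2288 x [-0.012  0.008] z [-0.064  0.062]
wrist 0.0 1863 x [-0.012  0.006] z [-0.062  0.06 ]
wrist 0.02 189 x [-0.012  0.009] z [-0.052  0.049]
edge dir -7.553010139756015
centre hole [0.53643455 0.11637684 0.108     ]
slot edges out [0.49407622 0.11203057 0.068     ] [0.50005051 0.13726775 0.068     ] 0.025934681883815248
slot edges in [0.5013079  0.11212243 0.068     ] [0.50734454 0.13411548 0.068     ] 0.02280647145457239
```

```bash
python3 - <<'E'
from h import *
V=cloud(camera('scene')).reshape(-1,3)
for z0 in np.arange(.125,.26,.01):
    k=(abs(V[:,2]-z0)<.005)&(abs(V[:,1]-.12)<.05)&(V[:,0]>.6)&(V[:,0]<.9)
    print(z0.round(3),k.sum(),V[k,0].min().round(4),np.percentile(V[k,0],10).round(4))
s=bot.get_state();R=np.array(s['eef_rot']);T=np.array(s['position'])
W=cloud(camera('top')).reshape(-1,3);L=(W-T)@R
k=(abs(L[:,0])<.05)&(L[:,2]<-.07)&(L[:,2]>-.12)&(L[:,1]<0)&(L[:,1]>-.12);L=L[k]
for x0 in np.arange(-.036,.04,.008):
    m=L[abs(L[:,0]-x0)<.004]; 
    if len(m): print('x',x0.round(3),len(m),m[:,2].min().round(4))
E
```

```text
Traceback (most recent call last):
ValueError: zero-size array to reduction operation minimum which has no identity
```

```bash
python3 - <<'E'
from h import *
V=cloud(camera('scene')).reshape(-1,3)
for z0 in np.arange(.125,.26,.01):
    k=(abs(V[:,2]-z0)<.005)&(abs(V[:,1]-.12)<.05)&(V[:,0]>.6)&(V[:,0]<.9)
    if k.any(): print(z0.round(3),k.sum(),V[k,0].min().round(4),np.percentile(V[k,0],10).round(4))
s=bot.get_state();R=np.array(s['eef_rot']);T=np.array(s['position'])
W=cloud(camera('top')).reshape(-1,3);L=(W-T)@R
k=(abs(L[:,0])<.05)&(L[:,2]<-.07)&(L[:,2]>-.12)&(L[:,1]<0)&(L[:,1]>-.12);L=L[k]
for x0 in np.arange(-.036,.04,.008):
    m=L[abs(L[:,0]-x0)<.004]; 
    if len(m): print('x',x0.round(3),len(m),m[:,2].min().round(4))
E
```

```text
0.145 192 0.6402 0.6443
0.155 115 0.6426 0.6449
0.165 22 0.6472 0.6515
0.175 17 0.67 0.6702
0.185 1 0.7 0.7
0.195 150 0.6467 0.6493
0.205 101 0.6494 0.6535
0.235 260 0.6304 0.6803
0.245 96 0.6285 0.6308
0.255 62 0.6315 0.6363
x -0.036 87 -0.0918
x -0.028 88 -0.0929
x -0.02 82 -0.0929
x -0.012 88 -0.0931
x -0.004 85 -0.0929
x 0.004 85 -0.0928
x 0.012 86 -0.093
x 0.02 82 -0.093
x 0.028 83 -0.093
x 0.036 50 -0.0925
```

Clearance is about 5 mm with the jaw axis along the slot, which is workable. I'll align over the shaft now and descend part way.

```bash
python3 -m crank '[{"delta_pos":[-0.003,0.02,0.004],"yaw":-0.06},{"delta_pos":[-0.005,0.05,0.0076],"yaw":-0.13},{"delta_pos":[-0.005,0.08,0.0076],"yaw":-0.13},{"delta_pos":[-0.005,0.09,0.0076],"yaw":-0.13},{"delta_pos":[-0.005,0.09,0.0076],"yaw":-0.13},{"delta_pos":[-0.005,0.09,0.0076],"yaw":-0.13}]' -0.1
python3 - <<'E'
from h import *
s=bot.get_state();R=np.array(s['eef_rot']);T=np.array(s['position']);print(s['time'],T,np.degrees(np.arctan2(R[1,2],R[0,2])),s['grip_width'],s['joints'][6])
d=np.array([.537,.120,.098])-T; print('tool delta',d@R)
E
```

```text
time: 4.3
position: [0.5382, 0.1181, 0.1606]
eef_rot: [[0.99, 0.003, 0.14], [-0.14, -0.003, 0.99], [0.003, -1.0, -0.003]]
ft_force: [1.1, 0.3, 0.7]
grip_width: 0.0564
4.3 [0.53822749 0.11805537 0.16058207] 81.97264311042257 0.05637394224740163 1.2371296766708486
tool delta [-0.00169192  0.06257198  0.00192052]
```

```bash
python3 -m crank '[{"delta_pos":[-0.0017,0.02,0.002],"yaw":0},{"delta_pos":[-0.0017,0.045,0.002],"yaw":0},{"delta_pos":[-0.0017,0.0625,0.002],"yaw":0},{"delta_pos":[-0.0017,0.0625,0.002],"yaw":0},{"delta_pos":[-0.0017,0.0625,0.002],"yaw":0}]' -0.2 8
python3 -m crank '[{"delta_pos":[0,0,0],"yaw":0},{"delta_pos":[0,0,0],"yaw":0},{"delta_pos":[0,0,0],"yaw":0},{"delta_pos":[0,0,0],"yaw":0},{"delta_pos":[0,0,0],"yaw":0},{"delta_pos":[0,0,0],"yaw":0}]' -1 8
```

```text
time: 4.72
position: [0.5377, 0.1201, 0.0992]
eef_rot: [[0.99, 0.004, 0.14], [-0.14, -0.003, 0.99], [0.004, -1.0, -0.002]]
ft_force: [0.4, -0.1, 0.4]
grip_width: 0.0368
time: 5.22
position: [0.5387, 0.119, 0.1008]
eef_rot: [[0.99, 0.006, 0.141], [-0.141, -0.003, 0.99], [0.006, -1.0, -0.003]]
ft_force: [-1.3, -4.8, 7.9]
grip_width: 0.0202
```

```bash
python3 -m crank '[{"delta_pos":[0,0.002,-0.001],"yaw":0},{"delta_pos":[0,0.002,-0.001],"yaw":0},{"delta_pos":[0,0.002,-0.001],"yaw":0},{"delta_pos":[0,0.002,-0.001],"yaw":0}]' -1 25
python3 - <<'E'
from h import *
s=bot.get_state();print(s['time'],s['position'],s['ft_force'],s['ft_torque'],s['grip_width'])
q=camera('wrist');cv2.imwrite('pics/w2.png',q['image'])
E
```

```text
time: 5.55
position: [0.5387, 0.1189, 0.1008]
eef_rot: [[0.99, 0.007, 0.141], [-0.141, -0.002, 0.99], [0.007, -1.0, -0.001]]
ft_force: [-5.9, 1.0, 15.4]
grip_width: 0.0197
5.55 [0.53874616 0.11893637 0.1007941 ] [-5.90772949  1.02956584 15.37178952] [0.2359356  1.32256223 0.0587934 ] 0.01970861740484228
```

View pics/w2.png

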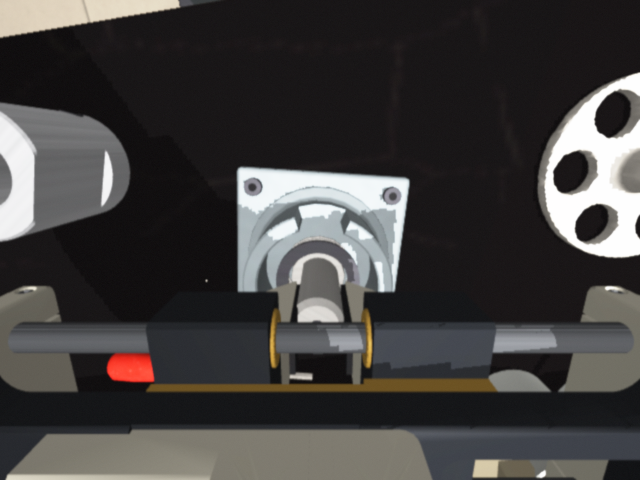

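Gripped on the flat: the fingers read 19.7 mm, which is square. Now I'll turn it clockwise by about 94° to bring the flat to the slot, in two calls.

```bash
python3 -m crank '[{"delta_pos":[0,0,0],"yaw":0.1},{"delta_pos":[0,0,0],"yaw":0.2},{"delta_pos":[0,0,-0.001],"yaw":0.3},{"delta_pos":[0,0,-0.001],"yaw":0.4},{"delta_pos":[0,0,-0.001],"yaw":0.5},{"delta_pos":[0,0,-0.001],"yaw":0.6},{"delta_pos":[0,0,-0.0015],"yaw":0.7},{"delta_pos":[0,0,-0.0015],"yaw":0.8},{"delta_pos":[0,0,-0.0015],"yaw":0.8},{"delta_pos":[0,0,-0.0015],"yaw":0.8}]' -1 25
python3 - <<'E'
from h import *
s=bot.get_state();R=np.array(s['eef_rot']);print(s['position'],s['ft_force'],s['ft_torque'],s['grip_width'],np.degrees(np.arctan2(R[1,2],R[0,2])))
E
```

```text
time: 6.43
position: [0.539, 0.117, 0.101]
eef_rot: [[0.59, 0.008, 0.807], [-0.807, -0.002, 0.59], [0.007, -1.0, 0.005]]
ft_force: [3.5, -3.4, -7.6]
grip_width: 0.0196
[0.53900446 0.11697766 0.10099232] [ 3.54953802 -3.35538723 -7.58651377] [-0.86379262 -0.71558614 -0.05924099] 0.019612431946950767 36.18314397918303
```

```bash
python3 -m crank '[{"delta_pos":[0,0,0],"yaw":0.1},{"delta_pos":[0,0,0],"yaw":0.2},{"delta_pos":[0,0,0],"yaw":0.3},{"delta_pos":[0.001,0,0],"yaw":0.4},{"delta_pos":[0.001,0,0],"yaw":0.5},{"delta_pos":[0.001,0,0],"yaw":0.6},{"delta_pos":[0.001,0,0],"yaw":0.7},{"delta_pos":[0.001,0,0],"yaw":0.78},{"delta_pos":[0.001,0,0],"yaw":0.84},{"delta_pos":[0.001,0,0],"yaw":0.84}]' -1 25
python3 - <<'E'
from h import *
s=bot.get_state();R=np.array(s['eef_rot']);print(s['position'],s['ft_force'],s['ft_torque'],s['grip_width'],np.degrees(np.arctan2(R[1,2],R[0,2])))
q=camera('wrist');cv2.imwrite('pics/w3.png',q['image'])
q=camera('scene');save('pics/s3.png',q,(304,200),80,6)
E
```

```text
time: 7.27
position: [0.5378, 0.1152, 0.1009]
eef_rot: [[-0.208, 0.004, 0.978], [-0.978, -0.003, -0.208], [0.002, -1.0, 0.005]]
ft_force: [-3.6, -4.2, 1.0]
grip_width: 0.0196
[0.53784196 0.11518449 0.1009222 ] [-3.56251869 -4.16260901  1.03474919] [-1.20580473  1.17764889  0.02265058] 0.019596915477286606 -12.030661173528046
```

View pics/w3.png

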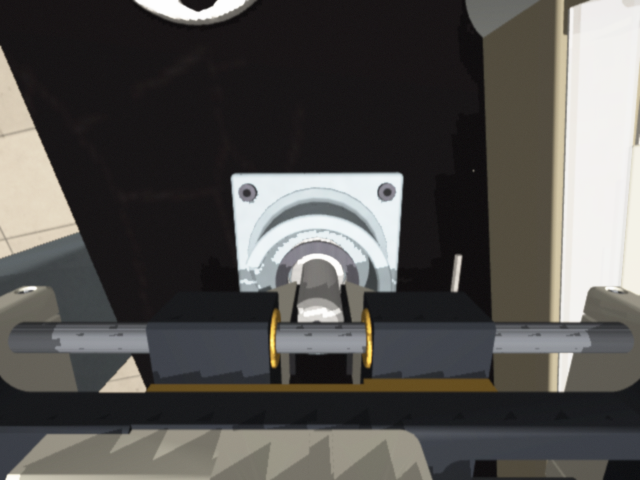

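View pics/s3.png

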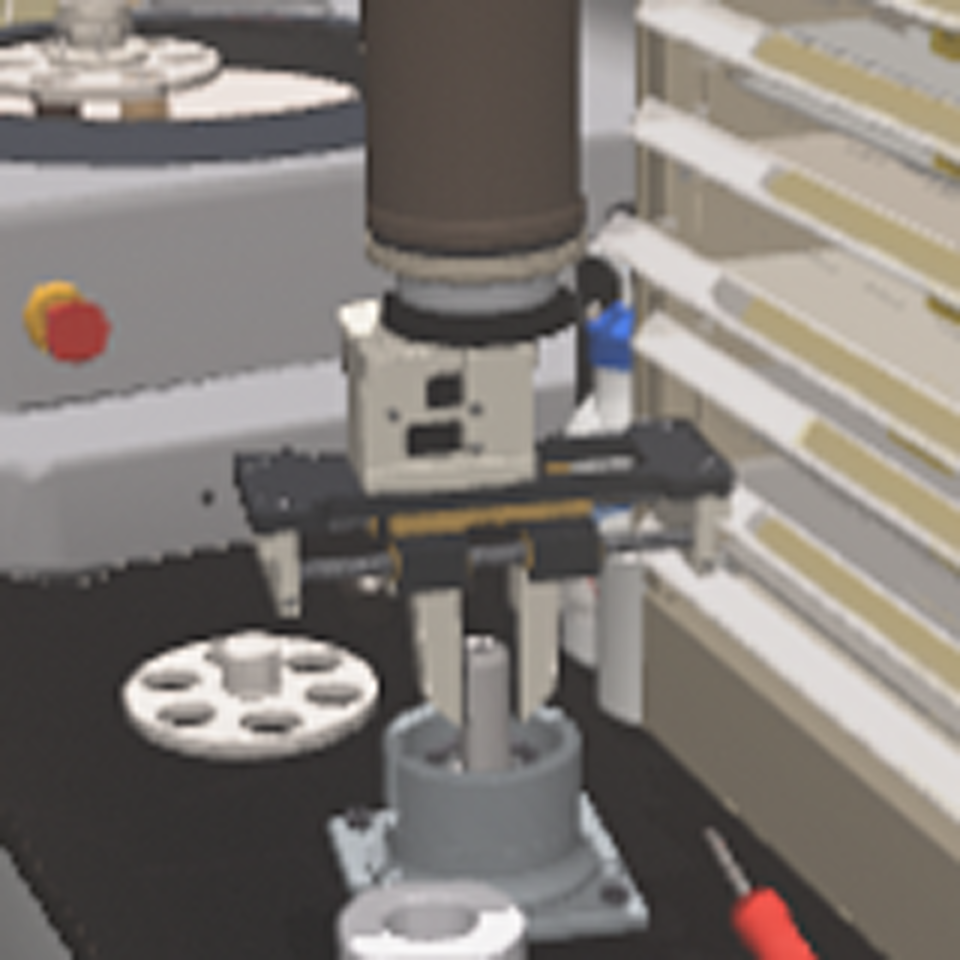

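Flat grip holds at 19.6 mm and -12.0°, with the foot's edge level in the wrist view (232,175)–(402,173), so the flat squarely faces the slot. I'll hold briefly, then open and turn back towards the hub's grip orientation before rising.

```bash
python3 -m crank '[{"delta_pos":[0,0,0],"yaw":0},{"delta_pos":[0,0,0],"yaw":0},{"delta_pos":[0,0,0],"yaw":0}]' -1 25
python3 -m crank '[{"delta_pos":[0,0,0],"yaw":0},{"delta_pos":[0,0,0],"yaw":0},{"delta_pos":[0,0,0],"yaw":0},{"delta_pos":[0,0,0],"yaw":0},{"delta_pos":[0,0,0],"yaw":0}]' 0.2
python3 -m crank '[{"delta_pos":[0,0,0],"yaw":-0.12},{"delta_pos":[0,0,0],"yaw":-0.24},{"delta_pos":[0,0,0],"yaw":-0.36},{"delta_pos":[0,0,0],"yaw":-0.48},{"delta_pos":[0,0,0],"yaw":-0.6},{"delta_pos":[0,0,0],"yaw":-0.72},{"delta_pos":[0,0,0],"yaw":-0.84},{"delta_pos":[0,0,0],"yaw":-0.96},{"delta_pos":[0,0,0],"yaw":-1.08},{"delta_pos":[0,0,0],"yaw":-1.2}]'
python3 -m crank '[{"delta_pos":[0,-0.03,0],"yaw":0},{"delta_pos":[0,-0.06,0],"yaw":0},{"delta_pos":[0,-0.1,0],"yaw":-0.1},{"delta_pos":[0,-0.13,0],"yaw":-0.2},{"delta_pos":[0,-0.15,0],"yaw":-0.3},{"delta_pos":[0,-0.16,0],"yaw":-0.4},{"delta_pos":[0,-0.16,0],"yaw":-0.4}]'
python3 - <<'E'
from h import *
s=bot.get_state();R=np.array(s['eef_rot']);T=np.array(s['position']);print(T,np.degrees(np.arctan2(R[1,2],R[0,2])),s['joints'])
d=np.array([.482,-.154,.2])-T;print('to hub',d@R)
q=camera('wrist');cv2.imwrite('pics/w4.png',q['image'])
E
```

```text
time: 7.62
position: [0.5378, 0.1151, 0.101]
eef_rot: [[-0.204, 0.004, 0.979], [-0.979, -0.003, -0.204], [0.002, -1.0, 0.005]]
ft_force: [2.3, -2.6, -6.2]
grip_width: 0.0195
time: 8.03
position: [0.5379, 0.1155, 0.1012]
eef_rot: [[-0.203, 0.005, 0.979], [-0.979, -0.002, -0.203], [0.001, -1.0, 0.005]]
ft_force: [0.0, -0.1, -0.2]
grip_width: 0.0484
time: 8.87
position: [0.5379, 0.1155, 0.1013]
eef_rot: [[0.842, 0.005, 0.539], [-0.539, -0.002, 0.842], [0.005, -1.0, 0.001]]
ft_force: [-0.4, -0.8, 0.6]
grip_width: 0.0547
time: 9.45
position: [0.5385, 0.1161, 0.2641]
eef_rot: [[0.986, 0.009, 0.164], [-0.164, -0.0, 0.986], [0.009, -1.0, 0.001]]
ft_force: [0.6, -0.3, -0.5]
grip_width: 0.0548
[0.53846938 0.11607008 0.26412486] 80.56040489113941 [-0.55388228  0.2971904   0.31512284  1.76101098 -0.09940641  1.09033273
  1.19957385]
to hub [-0.01200146  0.06371973 -0.27574336]
```

View pics/w4.png

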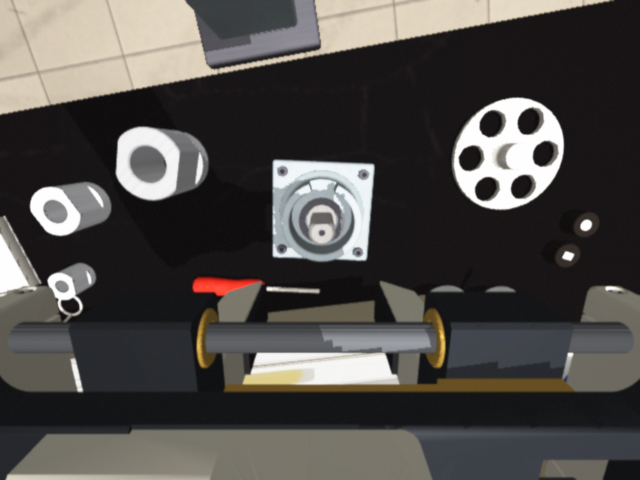

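The flat now shows on the slot side of the shaft end (322,222), with the slot at (320,185). I'll zoom in to measure, then move over the hub.

```bash
python3 - <<'E'
from h import *
q=camera('wrist');save('pics/w4h.png',q,(322,210),45,12);np.save('w4.npy',q['pose'])
E
python3 -m crank '[{"delta_pos":[0,0,-0.04],"yaw":-0.05},{"delta_pos":[0,0,-0.08],"yaw":-0.1},{"delta_pos":[0,0,-0.12],"yaw":-0.2},{"delta_pos":[-0.005,0,-0.16],"yaw":-0.3},{"delta_pos":[-0.01,0,-0.19],"yaw":-0.4},{"delta_pos":[-0.012,0.01,-0.22],"yaw":-0.49},{"delta_pos":[-0.012,0.01,-0.25],"yaw":-0.49},{"delta_pos":[-0.012,0.02,-0.275],"yaw":-0.49},{"delta_pos":[-0.012,0.02,-0.275],"yaw":-0.49},{"delta_pos":[-0.012,0.02,-0.275],"yaw":-0.49}]' 1
python3 - <<'E'
from h import *
s=bot.get_state();R=np.array(s['eef_rot']);T=np.array(s['position']);print(T,np.degrees(np.arctan2(R[1,2],R[0,2])))
q=camera('wrist');cv2.imwrite('pics/w5.png',q['image']);C=cloud(q);np.save('w5.npy',q['pose'])
w=C.reshape(-1,3);h=w[np.isfinite(w[:,0])&(np.hypot(w[:,0]-.482,w[:,1]+.153)<.04)]
for lo,hi in((.05,.062),):
    t=h[(h[:,2]>lo)&(h[:,2]<hi)];print(len(t),np.median(t[:,2]),cv2.minAreaRect((t[:,:2]*1000).astype(np.float32)))
u,v=proj(q,[.482,-.153,.056]).astype(int);print(u,v);save('pics/w5h.png',q,(u,v),45,12)
E
```

```text
time: 10.38
position: [0.4766, -0.1542, 0.2396]
eef_rot: [[0.952, 0.001, -0.306], [0.306, -0.002, 0.952], [0.001, -1.0, -0.002]]
ft_force: [0.8, 0.2, 0.3]
grip_width: 0.0917
[ 0.47657867 -0.15420305  0.23957571] 107.81336205757532
1367 0.054740835209160454 ((480.41796875, -154.21202087402344), (49.66933822631836, 41.71883773803711), 18.442474365234375)
320 236
```

View pics/w4h.png

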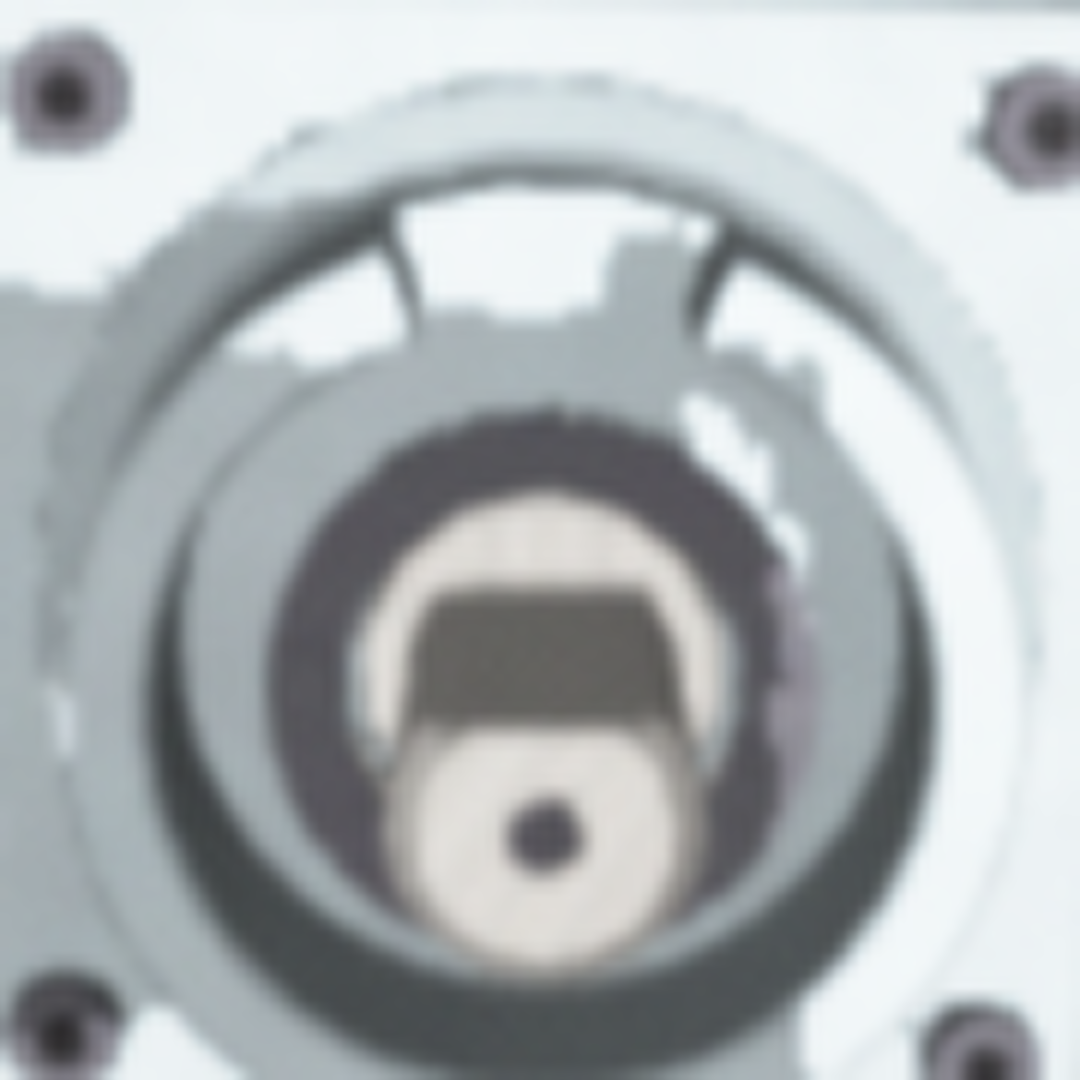

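View pics/w5h.png

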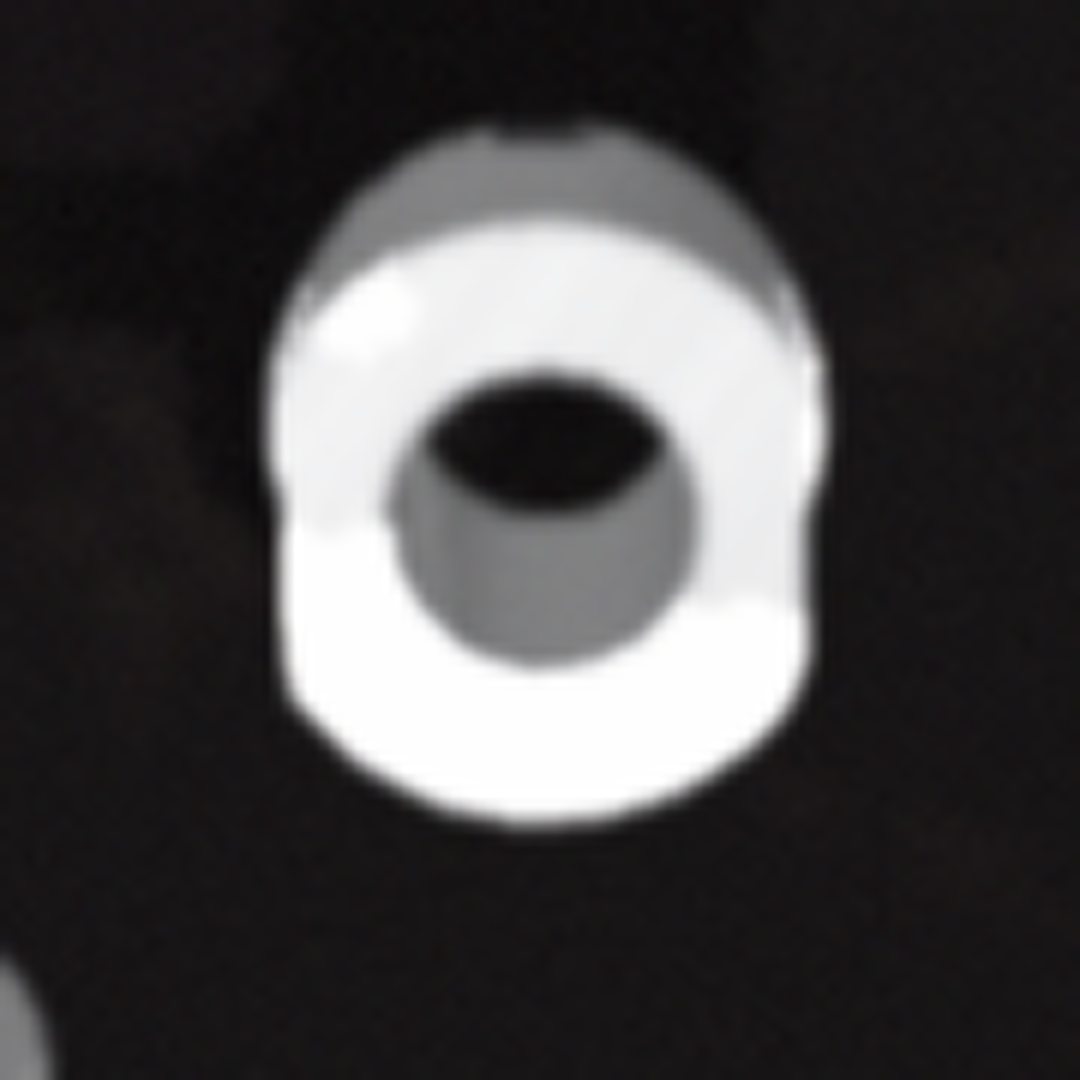

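View pics/w5.png

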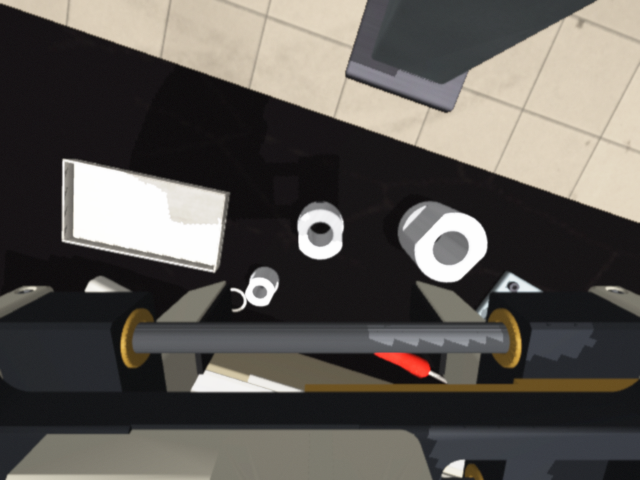

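```bash
python3 - <<'E'
from h import *
q=camera('wrist')
def un(pose,c,c0,k,z,r=45):
    u,v=c0[0]-r+c[0]/k,c0[1]-r+c[1]/k
    d=np.array([(u-q['cx'])/q['fx'],(v-q['cy'])/q['fy'],1.])@pose[:3,:3].T;o=pose[:3,3]
    return o+d*(z-o[2])/d[2]
P5=np.load('w5.npy');P4=np.load('w4.npy')
print('bore',un(P5,(545,522),(320,236),12,.056),'screw-top foot',un(P5,(540,130),(320,236),12,.010))
a,b=un(P5,(283,500),(320,236),12,.056),un(P5,(283,660),(320,236),12,.056);c,e=un(P5,(805,520),(320,236),12,.056),un(P5,(805,660),(320,236),12,.056)
print('flat dirs',[np.degrees(np.arctan2(*(y-x)[[1,0]])) for x,y in((a,b),(c,e))],'mid',(a+b+c+e)/4)
print('shaft axis',un(P4,(545,835),(322,210),12,.108))
a,b=un(P4,(430,728),(322,210),12,.107),un(P4,(655,728),(322,210),12,.107);print('flat dir',np.degrees(np.arctan2(*(b-a)[[1,0]])))
a,b=un(P4,(415,320),(322,210),12,.068),un(P4,(690,330),(322,210),12,.068);print('slot mid',(a+b)/2,'dir',np.degrees(np.arctan2(*(b-a)[[1,0]])))
s=bot.get_state();print(s['position'])
R=np.array(s['eef_rot']);B=un(P5,(545,522),(320,236),12,.056)
print('delta',(np.array([B[0],B[1],.047])-s['position'])@R)
E
```

```text
bore [ 0.48032935 -0.15369534  0.056     ] screw-top foot [ 0.45646232 -0.16195095  0.01      ]
flat dirs [np.float64(16.777321592400583), np.float64(18.82246123045243)] mid [ 0.48543901 -0.1521356   0.056     ]
shaft axis [0.53561909 0.11741756 0.108     ]
flat dir 80.20537632746851
slot mid [0.50365981 0.12371291 0.068     ] dir 78.13240486655465
[ 0.47780674 -0.15207046  0.24039425]
delta [ 0.00140493  0.19340308 -0.00190149]
```

The screw spot shows at the top centre of the hub's foot, on the camera side, and the flats line up with the jaws. The bore is at (0.480,-0.154). Descending to grip.

```bash
python3 -m crank '[{"delta_pos":[0.0015,0.03,-0.002],"yaw":0},{"delta_pos":[0.0015,0.07,-0.002],"yaw":0},{"delta_pos":[0.0015,0.1,-0.002],"yaw":0},{"delta_pos":[0.0015,0.12,-0.002],"yaw":0},{"delta_pos":[0.0015,0.12,-0.002],"yaw":0},{"delta_pos":[0.0015,0.12,-0.002],"yaw":0}]' 0.5 20
python3 - <<'E'
from h import *
s=bot.get_state();R=np.array(s['eef_rot']);print(s['position'],np.degrees(np.arctan2(R[1,2],R[0,2])),s['grip_width'],(np.array([.4803,-.1537,.047])-s['position'])@R)
E
```

```text
time: 10.98
position: [0.48, -0.1524, 0.1199]
eef_rot: [[0.95, 0.001, -0.312], [0.312, -0.001, 0.95], [0.001, -1.0, -0.001]]
ft_force: [0.8, 0.7, 0.8]
grip_width: 0.069
[ 0.48000571 -0.1524097   0.11989585] 108.16499764696609 0.0690130503766844 [-0.0001591   0.07289698 -0.00124925]
```

```bash
python3 -m crank '[{"delta_pos":[0,0.03,-0.001],"yaw":0},{"delta_pos":[0,0.055,-0.001],"yaw":0},{"delta_pos":[0,0.073,-0.001],"yaw":0},{"delta_pos":[0,0.073,-0.001],"yaw":0},{"delta_pos":[0,0.073,-0.001],"yaw":0}]'
python3 -m crank '[{"delta_pos":[0,0,0],"yaw":0},{"delta_pos":[0,0,0],"yaw":0},{"delta_pos":[0,0,0],"yaw":0},{"delta_pos":[0,0,0],"yaw":0},{"delta_pos":[0,0,0],"yaw":0},{"delta_pos":[0,0,0],"yaw":0}]' -1 15
python3 -m crank '[{"delta_pos":[0,0,0],"yaw":0},{"delta_pos":[0,0,0],"yaw":0},{"delta_pos":[0,0,0],"yaw":0}]' -1 40
```

```text
time: 11.4
position: [0.4811, -0.1532, 0.0479]
eef_rot: [[0.95, 0.001, -0.312], [0.312, -0.001, 0.95], [0.001, -1.0, -0.001]]
ft_force: [-0.2, -0.6, 0.5]
grip_width: 0.0689
time: 11.9
position: [0.4817, -0.1532, 0.0487]
eef_rot: [[0.95, 0.003, -0.312], [0.312, -0.001, 0.95], [0.002, -1.0, -0.001]]
ft_force: [-0.8, -0.1, 8.4]
grip_width: 0.042
time: 12.15
position: [0.4815, -0.1532, 0.0487]
eef_rot: [[0.95, 0.002, -0.312], [0.312, -0.001, 0.95], [0.002, -1.0, -0.001]]
ft_force: [-0.5, -0.1, 1.7]
grip_width: 0.042
```

```bash
python3 -m crank '[{"delta_pos":[0,-0.01,0],"yaw":0},{"delta_pos":[0,-0.03,0],"yaw":0},{"delta_pos":[0,-0.06,0],"yaw":0},{"delta_pos":[0,-0.09,0],"yaw":0},{"delta_pos":[0,-0.12,0],"yaw":0},{"delta_pos":[0,-0.15,0],"yaw":0},{"delta_pos":[0,-0.165,0],"yaw":0},{"delta_pos":[0,-0.17,0],"yaw":0},{"delta_pos":[0,-0.17,0],"yaw":0}]' -1 40
python3 - <<'E'
from h import *
s=bot.get_state();R=np.array(s['eef_rot']);T=np.array(s['position']);print(T,np.degrees(np.arctan2(R[1,2],R[0,2])),s['grip_width'],s['ft_force'])
q=camera('wrist');cv2.imwrite('pics/w6.png',q['image'])
print('delta to above shaft',(np.array([.5359,.117,.23])-T)@R)
E
```

```text
time: 12.9
position: [0.4815, -0.1532, 0.22]
eef_rot: [[0.95, 0.005, -0.312], [0.312, -0.001, 0.95], [0.004, -1.0, -0.002]]
ft_force: [-0.3, -0.8, -3.1]
grip_width: 0.0418
[ 0.48147795 -0.15322634  0.21996138] 108.17338364110994 0.041754477422684524 [-0.29247291 -0.79878835 -3.10328384]
delta to above shaft [ 0.13603258 -0.0099852   0.23975037]
```

View pics/w6.png

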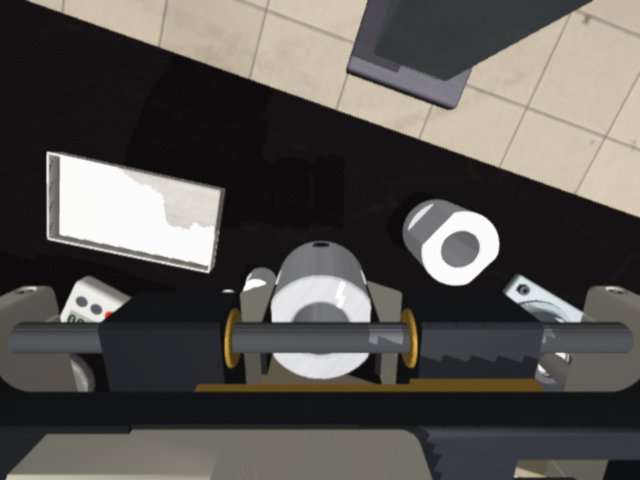

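The hub hangs in the fingers with its screw at (321,244), facing the camera. I'll measure its axis and tilt in the tool frame, then go over the shaft with a clockwise turn of about 30°.

```bash
cat > hubfit.py <<'E'
from h import *
from scipy.optimize import least_squares
s=bot.get_state();R=np.array(s['eef_rot']);T=np.array(s['position'])
q=camera('wrist');C=cloud(q);L=((C-T)@R)
def seg(u0,u1,v0,v1): 
    l=L[v0:v1,u0:u1].reshape(-1,3);return l[np.isfinite(l[:,0])]
l=seg(255,385,235,385)
t=l[(l[:,1]>-.016)&(l[:,1]<-.004)&(np.hypot(l[:,0],l[:,2])<.03)]
A=np.c_[t[:,0],t[:,2],np.ones(len(t))];c=np.linalg.lstsq(A,t[:,1],rcond=None)[0];res=t[:,1]-A@c
k=abs(res)<.0015;c=np.linalg.lstsq(A[k],t[k,1],rcond=None)[0]
print('top n',len(t),'plane tilt x,z',c[:2].round(3),'y0',c[2].round(4),'bbox',t[k].min(0).round(4),t[k].max(0).round(4))
b=l[(l[:,1]>-.004)&(l[:,1]<.05)&(np.hypot(l[:,0],l[:,2])<.035)&(abs(l[:,2])<.018)&(l[:,0]<0)]
f=lambda p:np.hypot(b[:,0]-p[0]-p[2]*b[:,1],b[:,2]-p[1]-p[3]*b[:,1])-.025
r=least_squares(f,[0,0,0,0],loss='soft_l1',f_scale=.0007);print('cyl n',len(b),'centre x,z',r.x[:2].round(4),'lean',r.x[2:].round(3),'rms',np.std(f(r.x)).round(5))
E
python3 hubfit.py
python3 -m crank '[{"delta_pos":[0.02,0,0.03],"yaw":0.05},{"delta_pos":[0.04,0,0.065],"yaw":0.1},{"delta_pos":[0.06,0,0.1],"yaw":0.15},{"delta_pos":[0.08,-0.01,0.135],"yaw":0.2},{"delta_pos":[0.1,-0.01,0.165],"yaw":0.25},{"delta_pos":[0.115,-0.01,0.195],"yaw":0.35},{"delta_pos":[0.127,-0.01,0.22],"yaw":0.45},{"delta_pos":[0.132,-0.01,0.235],"yaw":0.52},{"delta_pos":[0.135,-0.01,0.24],"yaw":0.526},{"delta_pos":[0.135,-0.01,0.24],"yaw":0.526}]' -1 40
python3 - <<'E'
from h import *
s=bot.get_state();R=np.array(s['eef_rot']);T=np.array(s['position']);print(T,np.degrees(np.arctan2(R[1,2],R[0,2])))
q=camera('wrist');cv2.imwrite('pics/w7.png',q['image'])
q=camera('scene');save('pics/s7.png',q,(304,200),80,6)
E
```

```text
top n 5430 plane tilt x,z [0.004 0.   ] y0 -0.0062 bbox [-0.0263 -0.008  -0.0276] [ 0.0241 -0.0048  0.0264]
cyl n 2303 centre x,z [-0.0009 -0.0002] lean [-0.006  0.001] rms 0.00041
time: 13.83
position: [0.533, 0.1187, 0.2261]
eef_rot: [[0.979, -0.002, 0.203], [-0.203, -0.001, 0.979], [-0.001, -1.0, -0.002]]
ft_force: [0.8, -0.4, -2.6]
grip_width: 0.0418
[0.53299442 0.11871483 0.22605631] 78.29484820498604
```

View pics/w7.png

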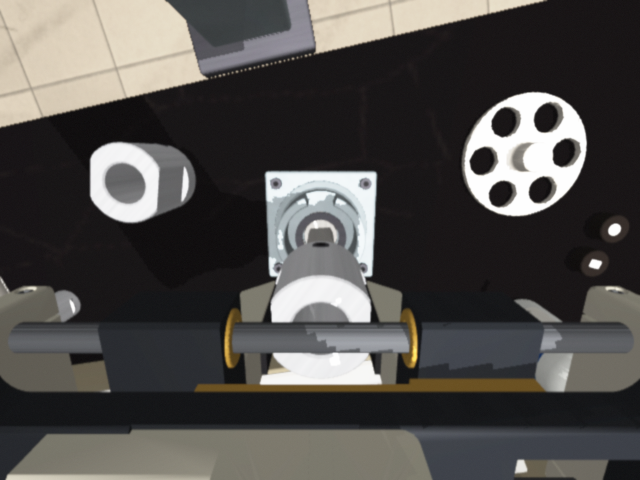

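View pics/s7.png

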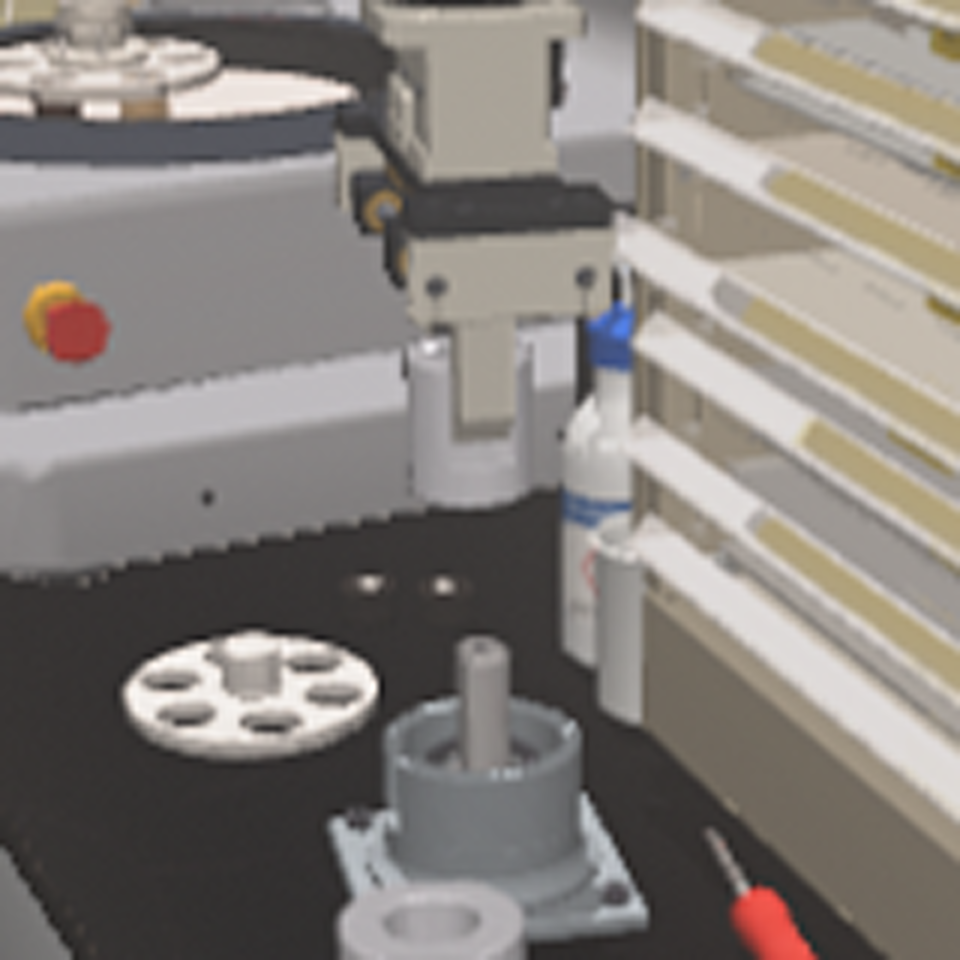

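```bash
python3 -m crank '[{"delta_pos":[0.004,0.015,-0.001],"yaw":0},{"delta_pos":[0.004,0.035,-0.001],"yaw":0},{"delta_pos":[0.004,0.05,-0.001],"yaw":0},{"delta_pos":[0.004,0.058,-0.001],"yaw":0},{"delta_pos":[0.004,0.058,-0.001],"yaw":0},{"delta_pos":[0.004,0.058,-0.001],"yaw":0}]' -1 40
python3 - <<'E'
from h import *
s=bot.get_state();R=np.array(s['eef_rot']);T=np.array(s['position']);print(T,np.degrees(np.arctan2(R[1,2],R[0,2])),s['ft_force'])
print((np.array([.5368,.1167,.16])-T)@R)
q=camera('scene');save('pics/s8.png',q,(304,220),50,9)
q=camera('top');save('pics/t8.png',q,(262,228),45,9)
E
python3 hubfit.py
```

```text
time: 14.43
position: [0.537, 0.1125, 0.1689]
eef_rot: [[0.978, -0.001, 0.207], [-0.207, -0.002, 0.978], [-0.001, -1.0, -0.003]]
ft_force: [-0.3, -0.1, -2.5]
grip_width: 0.0415
[0.53704823 0.1125429  0.16893721] 78.03664972043808 [-0.26555006 -0.05600575 -2.48101255]
[-0.00109877  0.00892752  0.00403844]
top n 5426 plane tilt x,z [0.003 0.002] y0 -0.0061 bbox [-0.0261 -0.008  -0.0277] [ 0.0239 -0.0048  0.0263]
cyl n 2304 centre x,z [-0.0007 -0.0006] lean [-0.006 -0.001] rms 0.00041
```

View pics/s8.png

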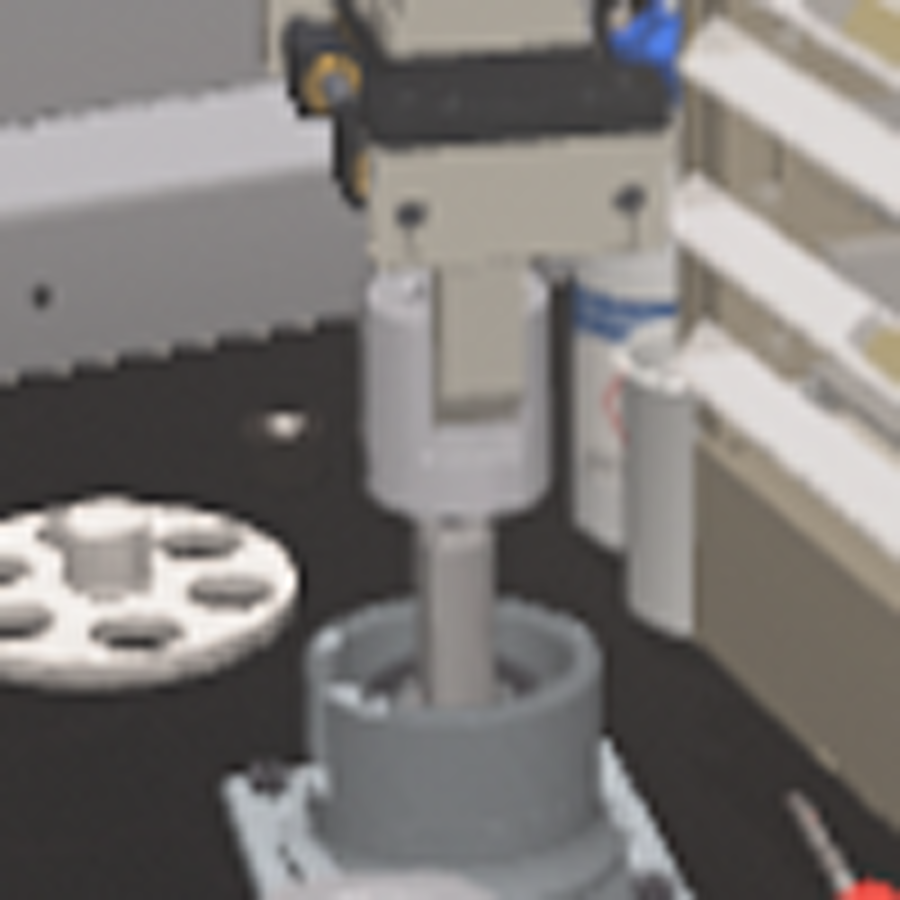

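```bash
python3 -m crank '[{"delta_pos":[-0.001,0.003,0.002],"yaw":0},{"delta_pos":[-0.001,0.005,0.004],"yaw":0},{"delta_pos":[-0.001,0.005,0.004],"yaw":0},{"delta_pos":[-0.001,0.005,0.004],"yaw":0}]' -1 40
python3 - <<'E'
from h import *
s=bot.get_state();R=np.array(s['eef_rot']);T=np.array(s['position']);print(T,np.degrees(np.arctan2(R[1,2],R[0,2])),s['qd'].round(3) if hasattr(s['qd'],'round') else np.round(s['qd'],3))
print((np.array([.5368,.1167,.16])-T)@R)
E
```

```text
time: 14.92
position: [0.5375, 0.1181, 0.1648]
eef_rot: [[0.979, 0.001, 0.206], [-0.206, -0.001, 0.979], [0.001, -1.0, -0.001]]
ft_force: [-0.2, -0.2, -3.3]
grip_width: 0.0414
[0.53746547 0.11805338 0.16480732] 78.12534325505007 [ 0.004 -0.002  0.005 -0.001  0.002  0.001  0.   ]
[-0.00037775  0.00480851 -0.00145615]
```

```bash
python3 -m crank '[{"delta_pos":[-0.0005,0.002,-0.0015],"yaw":0},{"delta_pos":[-0.0005,0.005,-0.0015],"yaw":0},{"delta_pos":[-0.0005,0.008,-0.0015],"yaw":0},{"delta_pos":[-0.0005,0.011,-0.0015],"yaw":0},{"delta_pos":[-0.0005,0.014,-0.0015],"yaw":0}]' -1 40
python3 - <<'E'
from h import *
s=bot.get_state();R=np.array(s['eef_rot']);T=np.array(s['position']);print(T,s['ft_force'],s['ft_torque'],s['grip_width'])
print((np.array([.5368,.1167,.15])-T)@R)
E
```

```text
time: 15.33
position: [0.5366, 0.1167, 0.1504]
eef_rot: [[0.979, 0.001, 0.206], [-0.206, -0.001, 0.979], [0.001, -1.0, -0.001]]
ft_force: [-0.1, 0.7, -1.4]
grip_width: 0.0421
[0.53661253 0.11670407 0.15038793] [-0.08443431  0.66959863 -1.393924  ] [0.13322092 0.0359541  0.02883478] 0.04207850600422733
[1.83972235e-04 3.88041805e-04 3.50351779e-05]
```

The bore is over the shaft end with almost no force. Next I'll pass the screw over the end of the flat.

```bash
python3 -m crank '[{"delta_pos":[0,0.003,0],"yaw":0},{"delta_pos":[0,0.006,0],"yaw":0},{"delta_pos":[0,0.009,0],"yaw":0},{"delta_pos":[0,0.012,0],"yaw":0},{"delta_pos":[0,0.015,0],"yaw":0}]' -1 40
python3 - <<'E'
from h import *
s=bot.get_state();R=np.array(s['eef_rot']);T=np.array(s['position']);print(T,np.round(s['ft_force'],1),np.round(s['ft_torque'],2),s['grip_width'],np.degrees(np.arctan2(R[1,2],R[0,2])))
E
```

```text
time: 15.75
position: [0.5366, 0.1167, 0.1351]
eef_rot: [[0.979, 0.001, 0.206], [-0.206, -0.001, 0.979], [0.001, -1.0, -0.001]]
ft_force: [-0.8, 0.4, -2.3]
grip_width: 0.0416
[0.5366308  0.11674894 0.13510562] [-0.8  0.4 -2.3] [ 0.14  0.06 -0.03] 0.041636851458536545 78.12821646950037
```

```bash
python3 -m crank '[{"delta_pos":[0,0.005,0],"yaw":0},{"delta_pos":[0,0.01,0],"yaw":0},{"delta_pos":[0,0.015,0],"yaw":0},{"delta_pos":[0,0.02,0],"yaw":0},{"delta_pos":[0,0.025,0],"yaw":0},{"delta_pos":[0,0.028,0],"yaw":0}]' -1 50
python3 - <<'E'
from h import *
s=bot.get_state();R=np.array(s['eef_rot']);T=np.array(s['position']);print(T,np.round(s['ft_force'],1),np.round(s['ft_torque'],2),s['grip_width'],np.degrees(np.arctan2(R[1,2],R[0,2])))
E
```

```text
time: 16.25
position: [0.5364, 0.1167, 0.1064]
eef_rot: [[0.979, 0.0, 0.206], [-0.206, -0.001, 0.979], [0.0, -1.0, -0.001]]
ft_force: [-1.0, -0.7, 4.4]
grip_width: 0.0421
[0.53642707 0.11670931 0.10635334] [-1.  -0.7  4.4] [0.07 0.39 0.03] 0.04205256455384449 78.12856425581543
```

```bash
python3 -m crank '[{"delta_pos":[0,0.002,0],"yaw":0},{"delta_pos":[0,0.004,0],"yaw":0},{"delta_pos":[0,0.006,0],"yaw":0},{"delta_pos":[0,0.008,0],"yaw":0},{"delta_pos":[0,0.009,0],"yaw":0},{"delta_pos":[0,0.009,0],"yaw":0}]' -1 58
python3 - <<'E'
from h import *
s=bot.get_state();R=np.array(s['eef_rot']);T=np.array(s['position']);print(T,np.round(s['ft_force'],1),np.round(s['ft_torque'],2),s['grip_width'],np.degrees(np.arctan2(R[1,2],R[0,2])))
E
```

```text
time: 16.75
position: [0.5365, 0.1167, 0.0986]
eef_rot: [[0.979, 0.0, 0.206], [-0.206, -0.001, 0.979], [0.0, -1.0, -0.0]]
ft_force: [-5.8, 0.1, 15.7]
grip_width: 0.0418
[0.53651966 0.11666443 0.09863976] [-5.8  0.1 15.7] [-0.14  1.47  0.04] 0.04178641602597707 78.11557600953796
```

```bash
python3 -m crank '[{"delta_pos":[0,0.002,0],"yaw":0},{"delta_pos":[0,0.003,0],"yaw":0},{"delta_pos":[0,0.003,0],"yaw":0},{"delta_pos":[0,0.003,0],"yaw":0}]' -1 58
python3 hubfit.py
python3 - <<'E'
from h import *
s=bot.get_state();R=np.array(s['eef_rot']);T=np.array(s['position']);print(s['time'],T,np.round(s['ft_force'],1),np.round(s['ft_torque'],2),s['grip_width'],np.degrees(np.arctan2(R[1,2],R[0,2])))
q=camera('wrist');save('pics/w9.png',q,(320,290),65,9)
q=camera('scene');save('pics/s9.png',q,(304,230),45,10)
E
```

```text
time: 17.08
position: [0.5365, 0.1166, 0.0985]
eef_rot: [[0.979, 0.001, 0.206], [-0.206, 0.001, 0.979], [0.001, -1.0, 0.001]]
ft_force: [-12.9, -1.4, 39.0]
grip_width: 0.0418
top n 6000 plane tilt x,z [0.006 0.   ] y0 -0.0063 bbox [-0.0262 -0.0082 -0.0278] [ 0.0243 -0.0049  0.0262]
cyl n 2617 centre x,z [-0.0005 -0.0004] lean [-0.018 -0.008] rms 0.00484
17.1333 [0.5365615  0.11666158 0.0985105 ] [-13.6  -1.4  38.6] [-0.62  3.08  0.05] 0.04135332144497172 78.10492722146188
```

View pics/w9.png

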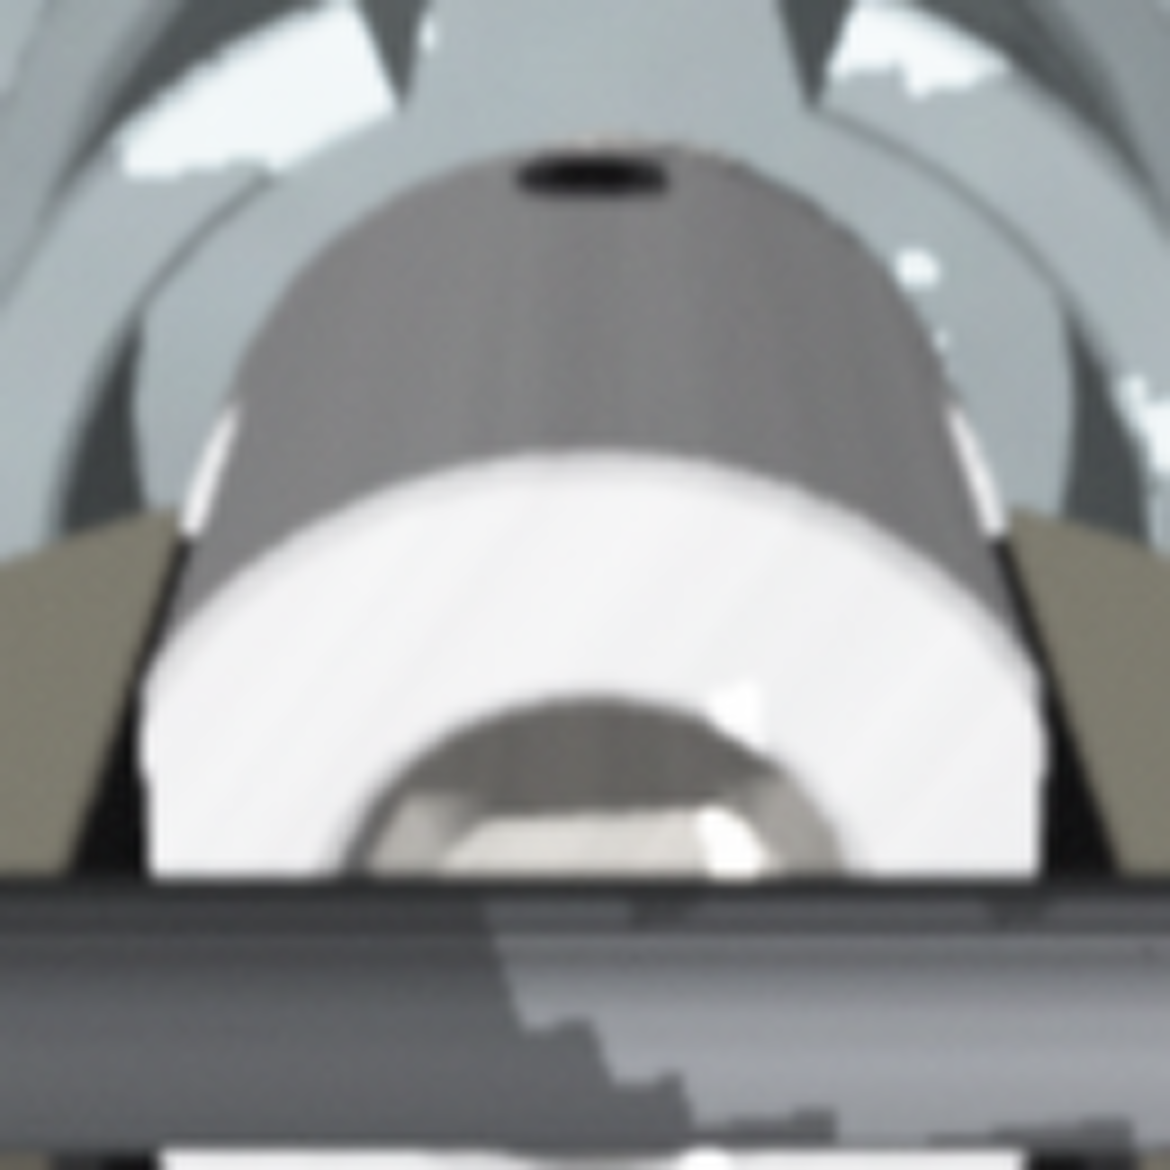

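View pics/s9.png

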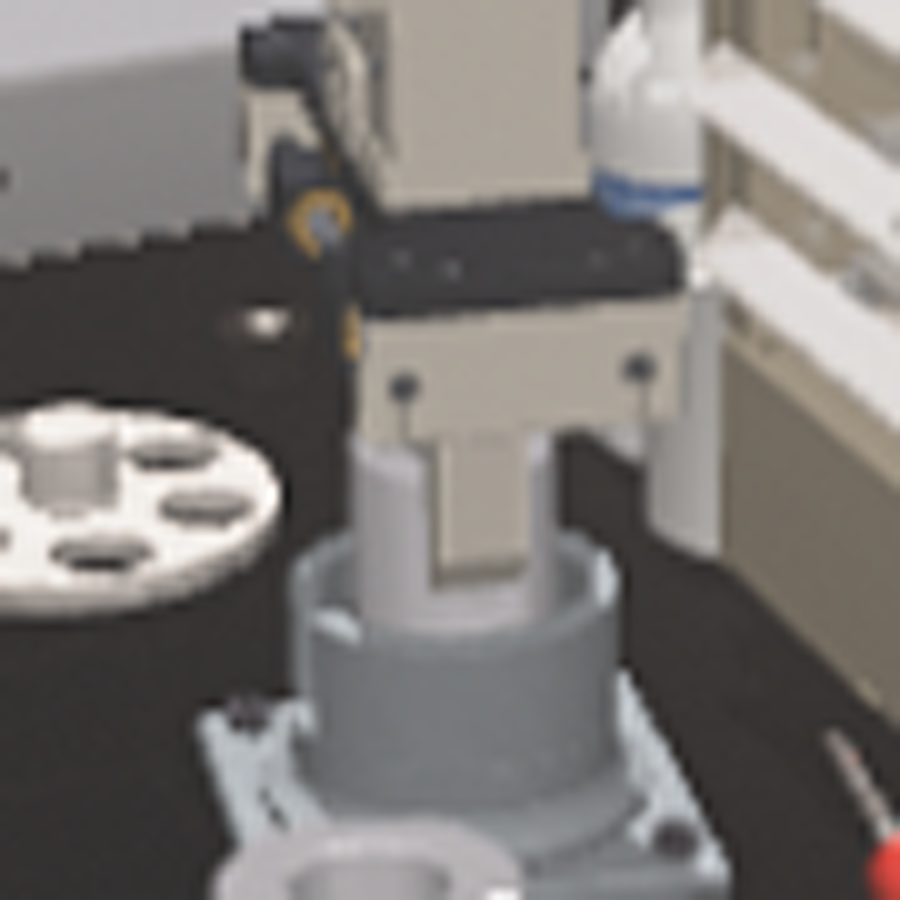

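The hub is on the shoulder: force rises to 39 N with no further travel. The screw at crop (592,175) is centred between the slot edges (400 and 815), and the flat shows behind it in the bore. I'll ease the push a little for margin and check it stays steady.

```bash
python3 -m crank '[{"delta_pos":[0,0.0018,0],"yaw":0},{"delta_pos":[0,0.0018,0],"yaw":0},{"delta_pos":[0,0.0018,0],"yaw":0},{"delta_pos":[0,0.0018,0],"yaw":0}]' -1 50
python3 - <<'E'
from h import *
for i in range(6): camera('wrist')
s=bot.get_state();R=np.array(s['eef_rot']);T=np.array(s['position']);print(s['time'],T,np.round(s['ft_force'],1),np.round(s['ft_torque'],2),s['grip_width'],np.degrees(np.arctan2(R[1,2],R[0,2])))
E
```

```text
time: 17.57
position: [0.5365, 0.1166, 0.0986]
eef_rot: [[0.979, 0.001, 0.206], [-0.206, 0.002, 0.979], [0.001, -1.0, 0.002]]
ft_force: [-8.9, -0.7, 25.7]
grip_width: 0.0413
17.8667 [0.53650404 0.11661642 0.09858165] [-8.9  0.5 25.5] [-0.5   2.11 -0.01] 0.04188105589289423 78.10280162314339
```

Steady at 25 N of push, still home. Handing in.

```bash
python3 -c "
from rig import bot
print(bot.hand_in()); print(bot.get_state()['time'])"
```

```text
the job is handed in; nothing more can be done
None
the job is handed in; nothing more can be done
```

The hub is on the spindle shaft, pressed home on the shoulder with its screw over the flat and towards the slot. I handed it in at about 18 s, with the fingers still gripping it. No verdict was reported.

- **Shaft:** I gripped it on its flat, where the fingers read 19.6–19.7 mm, and turned it about 94° clockwise. The jaws ended at -12.0°, against about -12° estimated for the slot. I held it there, then released it.
- **Hub:** I took the medium sleeve, 42 mm across its flats. It went over the shaft without resistance.
- **Pressing home:** It met the spring ring at the expected height. The last 3 mm of commanded push raised the force to 39 N with about 0.1 mm of travel, so it is on the shoulder. I then eased the push.
- **Last checks:**
  - The vertical force held steady at about 25 N, and the tool was within about 0.1 mm of its computed home height.
  - The jaws were at 78.1° against a target of 78°.
  - The grip was set to 50 N, and the hub's top face leaned about 0.006 rad.
  - In the wrist picture the screw sat within about 1 mm of the middle of the slot.
- **What disagreed:**
  - The final cylinder fit gave a lean of 0.018 rad, but with a poor fit (5 mm scatter). I trusted the top-face fit instead.
  - The camera estimate of the flat's direction was about 2° off the grip reading. Both are well inside tolerance.
  - About 9 N of sideways force remained at the wrist.

I kept clear of the hex driver, holder and tray, and the pictures I viewed showed no sign of disturbance. I did not measure their positions at the end.

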